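# Stand the rinsed mounted needles back in the sloping instrument stand

### The job

The two mounted needles have been rinsed and stand in the two glass cylinders. Put each one back, point down, in the pocket of the sloping stand edged in its own colour: lower it gently until you feel the point on the bottom and only then let go, without letting it fall down the pocket or forcing it. Leave the cylinders standing where they are and everything else on the bench in its place.

Things in the scene. Friction and masses are not known exactly. Their poses are not given: they have to be found in the camera images.
- needle_red: Mounted needle, 185 mm long, 50 g: rounded steel shank 5 mm thick (0 to 50 mm from the point), metal cone 7 to 15 mm (50 to 68), red plastic grip 15 mm thick (68 to 185). Origin at the point, z axis towards the grip's end. Starts loosely in a cylinder, about 12 degrees from upright in any direction, point on its floor, the last 90 mm of the grip free above the rim.
- needle_blue: Mounted needle, 185 mm long, 50 g: rounded steel shank 5 mm thick (0 to 50 mm from the point), metal cone 7 to 15 mm (50 to 68), blue plastic grip 15 mm thick (68 to 185). Origin at the point, z axis towards the grip's end. Starts loosely in a cylinder, about 12 degrees from upright in any direction, point on its floor, the last 90 mm of the grip free above the rim.
- needle_red_end (a point): Centre of the flat end of the red grip, 185 mm from the point.
- needle_blue_end (a point): Centre of the flat end of the blue grip, 185 mm from the point.
- pocket_red: Mouth of the red-edged end pocket of the stand, the one farther from the robot. Origin mid-mouth, z axis along the pocket and out of it (35 degrees from upright, leaning to the stand's front), y along the stand's width. Inside 26 x 26 mm, hard walls. Its floor, a rubber plug out of sight that gives 1 mm per 2.5 N, is at a different depth each time: 80 to 122 mm below the mouth.
- pocket_blue: Mouth of the blue-edged end pocket of the stand, the one nearer to the robot. Origin mid-mouth, z axis along the pocket and out of it (35 degrees from upright, leaning to the stand's front), y along the stand's width. Inside 26 x 26 mm, hard walls. Its floor, a rubber plug out of sight that gives 1 mm per 2.5 N, is at a different depth each time: 80 to 122 mm below the mouth.
- stand: Fixed white stand on a grey base plate 135 x 170 x 8 mm; origin under the base, x away from its front, y along its width, z up. Three pockets in a row, leaning 35 degrees to the front: two end pockets 124 mm apart between centres, a 90 mm wide one between. Its front faces the middle of the bench (+y). Mouths 122 mm above the bench, walls 4 mm thick, 158 mm over all.
- cylinder_1: Loose glass cylinder for rinsing: tube 36 mm across outside, 30 mm inside, 100 mm tall, floor 10 mm thick, on a blue round foot 60 mm across; 0.25 kg. Origin at the centre of its underside, z up. Either needle may be in either place on the bench.
- cylinder_2: The other rinsing cylinder, the same.
- lens_brush: Bystander: wooden lens brush 116 mm long, 18 mm across its bristles, standing loosely in the stand's middle pocket, bristles up. Origin at its lower end, z to the bristles.
- stain_bottle: Bystander: amber bottle 60 mm across, 145 mm tall, loose. Origin under its centre.
- oil_bottle: Bystander: small amber bottle 34 mm across, 75 mm tall, loose. Origin under its centre.
- petri_dish: Bystander: closed petri dish 93 mm across, 20 mm tall, loose. Origin under its centre.

How it is judged:
At the end, for the whole second after the job is handed in: Each needle rests, let go and still, point down in the pocket of its own colour: point 70 to 130 mm below the mouth and within the pocket, needle within 0.22 rad of the pocket's axis; both cylinders upright within 0.1 rad and within 50 mm of where they stood (x of needle_red in the frame of pocket_red between -0.0135 and 0.0135 m and y of needle_red in the frame of pocket_red between -0.0135 and 0.0135 m and z of needle_red in the frame of pocket_red between -0.13 and -0.07 m and angle between the z axis of needle_red and the z axis of pocket_red, either way round below 0.22 rad and angle between each of needle_red, needle_blue's own z axis and vertical below 1 rad and linear speed of each of needle_red, needle_blue below 0.02 m/s and angular speed of each of needle_red, needle_blue below 0.2 rad/s and x of needle_blue in the frame of pocket_blue between -0.0135 and 0.0135 m and y of needle_blue in the frame of pocket_blue between -0.0135 and 0.0135 m and z of needle_blue in the frame of pocket_blue between -0.13 and -0.07 m and angle between the z axis of needle_blue and the z axis of pocket_blue, either way round below 0.22 rad and angle between each of cylinder_1, cylinder_2's own z axis and vertical below 0.1 rad and distance of each of cylinder_1, cylinder_2 from where it was at the start of the episode below 0.05 m); the robot touches nothing.
It fails at once if a needle falls down its pocket: faster than 0.32 m/s with its point inside ((x of needle_red in the frame of pocket_red between -0.016 and 0.016 m and y of needle_red in the frame of pocket_red between -0.016 and 0.016 m and z of needle_red in the frame of pocket_red between -0.13 and -0.005 m and linear speed of needle_red above 0.32 m/s) or (x of needle_blue in the frame of pocket_blue between -0.016 and 0.016 m and y of needle_blue in the frame of pocket_blue between -0.016 and 0.016 m and z of needle_blue in the frame of pocket_blue between -0.13 and -0.005 m and linear speed of needle_blue above 0.32 m/s)).
It fails at once if a needle is forced: more than 20 N between it and the stand (contact force between any of needle_red, needle_blue and stand above 20 N).
It fails at once if a cylinder is tipped by more than 0.5 rad (angle between any of cylinder_1, cylinder_2's own z axis and vertical above 0.5 rad).
It fails at once if a bottle or the petri dish is moved more than 30 mm (distance of any of stain_bottle, oil_bottle, petri_dish from where it was at the start of the episode above 0.03 m).
It fails at once if the lens brush is shifted more than 60 mm (distance of lens_brush from where it was at the start of the episode above 0.06 m).
It also fails if it takes over 64 s, if anything falls off the work surface, if the arm or the gripper's body presses on something with over 40 N, if the wrist force passes 120 N, or if a joint passes its speed limit or range.

### The arm

A 6-joint arm with a two-finger parallel gripper is mounted at the origin on the work surface. World frame = base frame: x ahead of the robot, y to its left, z up, the work surface at z = 0. Lengths are in m, angles in rad, forces in N, time in s.
With the tool pointing down it reaches from about 0.375 to 0.975 m from the base axis. Payload 3.8 kg.
Tool frame: the origin (TCP) lies midway between the tips of the shut fingers; the grasp point (between the pads) lies 19 mm behind it (arm.grip_depth is the distance from the TCP to the grasp point, in m); x points along the fingers, z is the direction in which the jaws open and shut, and the axes are right-handed (so a half turn about x gives the same grasp; the last joint's range is limited). The gripper opens to 88 mm and grips with 3 to 60 N. Pads are 18 mm wide; open, the fingers measure 123 mm over their backs; the gripper's body (75 mm by 187 mm) begins 45 mm behind the grasp point.
Start: joints at [-0.037, 0.264, 1.604, -0, 1.274, -0.037], TCP at [0.675, -0, 0.239] pointing down, gripper open.
Joint ranges: [-2.63, 2.63], [-0.94, 2.18], [0.31, 2.57], [-1.31, 4.45], [0, 2.66], [-2.55, 2.55]. Speed limits (rad/s): [2.57, 2.57, 3.14, 3.14, 3.14, 3.14].

### API

Orientations are given as a unit quaternion [x, y, z, w].
In Python, from plant import arm, eyes gives the robot as it stands.
- The arm moves only by the tool jog_arm, never from a script. Its argument "commands" is a list that holds one entry, the list of rows, each a list of 7 numbers: the finger opening in mm, from 0 to 88.1, then the shift along the tool's x, y, z in mm, then the turn, a rotation vector about the tool's x, y, z in rad. A call has exactly 8 rows; each row shifts and turns the commanded pose from where the row before left it, along the tool's axes as they then stand; what a row does not reach is not made up. A row lasts 1/12 s, in which the tool goes at most 41.7 mm and 7.16 degrees, less where a joint would pass 70% of its speed; a pose out of reach is approached as far as the arm can. A call is refused whole if a number of a shift passes 41.7 or a number of a turn 0.125, either way. A call with a gripper value outside its range is refused whole. The fingers move at their own pace and stop on an object; "grip_force" is the grip in N (left out, the last holds). Time passes only in rows, so rows that do not move let the fingers close, or fill a call up. It gives the time, the measured TCP pose, the force and the opening at its end, in the units of the state.
- arm.sense(): the state, without advancing time (a new reading comes with each control period).
- eyes.capture(name): name is "scene" or "side" or "wrist"; returns the picture (384x512x3 uint8, blue, green, red); there is no depth.
- eyes.camera_info(name): a dict with "vertical_fov" (degrees; the focal length in pixels is half the picture's height over the tangent of half this angle, whatever the lens; pixels are square), "cx", "cy" (the principal point, pixels), "pose" (4x4, takes a point from camera to world coordinates). Camera axes: x right, y up, looking along -z (the intrinsics and any distortion apply to the point x, -y, -z); pixel columns grow to the right and rows downward; lengths in m; the calibration is good to about 2 mm. A picture is of the moment at which its call begins: read the wrist's pose just before it. camera_info takes no time and is no camera call; for the wrist camera it gives the pose at the moment of the call.
- arm.job_done(): hands the job in, once; it reports no verdict.
The state is a dict: "t": time; "joint_pos": joint angles; "joint_velocities": joint speeds; "joint_efforts": joint torques, N m; "tcp_pos": TCP position; "tool_rot": TCP orientation; "ft_force": force on the tool from outside, world axes, zero at the start; "ft_torque": the same for the moment, N m; "opening": opening from 0.0 (shut) to 1.0 (fully open).
Only numpy, scipy, OpenCV 4.12 (cv2) and the standard library are available. Lean on these libraries where they do the work, as an engineer would, in place of code of your own. Each camera call takes 0.05 s, during which the arm holds its last target.

## Working session

There is one attempt and no reset: what is moved stays moved. The work goes in short steps, Python scripts to look and compute and a tool call to move; the robot and the scene stay as the last step left them, time stands still between calls to the robot, and variables do not carry over. Pictures are saved under pics/ and viewed, and the job is handed in when it is done.

Besides the shell and the picture viewer there is one more tool, called after ">>>" as name([rows], argument=value, ...), one row to a line, values as JSON. jog_arm: Moves the arm, as the interface text tells. Its arguments: {"type":"object","properties":{"commands":{"type":"array","items":{"type":"array","items":{"type":"array","items":{"type":"number"}}}},"grip_force":{"type":"number"}},"required":["commands"]}

```bash
ls; mkdir -p pics; python3 - <<'E'
from plant import arm, eyes
import cv2
for n in ("scene","side","wrist"):
    im=eyes.capture(n); cv2.imwrite(f"pics/{n}0.png",im)
    print(n,eyes.camera_info(n))
print(arm.sense(), arm.grip_depth)
E
```

```text
pics
scene {'vertical_fov': 55.1500788432207, 'cx': 258.8753494833966, 'cy': 193.22090888125675, 'pose': array([[-0.56604361, -0.54522268,  0.61832586,  1.02009303],
       [ 0.82411484, -0.39310286,  0.40780495,  0.38136502],
       [ 0.02072116,  0.7404069 ,  0.67183946,  0.61803233],
       [ 0.        ,  0.        ,  0.        ,  1.        ]])}
side {'vertical_fov': 57.180863787737195, 'cx': 266.1360839001474, 'cy': 192.8473250212722, 'pose': array([[-0.91058693,  0.19219533, -0.3659131 ,  0.29972273],
       [-0.41297007, -0.45936985,  0.78640642,  0.61548204],
       [-0.01694581,  0.86720257,  0.4976671 ,  0.4678906 ],
       [ 0.        ,  0.        ,  0.        ,  1.        ]])}
wrist {'vertical_fov': 58.97208914367258, 'cx': 257.7451004654488, 'cy': 192.13396717377157, 'pose': array([[ 9.99998458e-01,  8.20879732e-04,  1.55264118e-03,
         6.74616258e-01],
       [-1.26217291e-03,  9.50630972e-01,  3.10321064e-01,
         8.10048626e-02],
       [-1.22125252e-03, -3.10322545e-01,  9.50630542e-01,
         3.83944955e-01],
       [ 0.00000000e+00,  0.00000000e+00,  0.00000000e+00,
         1.00000000e+00]])}
{'t': 0.15, 'joint_pos': array([-3.69195809e-02,  2.64537782e-01,  1.60507452e+00,  3.03337748e-05,
        1.27367545e+00, -3.68942121e-02]), 'joint_velocities': array([-0.00090012, -0.00083625, -0.00315552, -0.00118466,  0.00100583,
       -0.00041139]), 'joint_efforts': array([-3.11732474e-04, -5.02845919e+01, -3.57470334e+01,  7.29960459e-02,
        2.49771774e-02, -9.00718305e-05]), 'tcp_pos': array([6.74449613e-01, 1.51391448e-05, 2.37694847e-01]), 'tool_rot': array([4.44763552e-05, 7.07705048e-01, 2.02408759e-05, 7.06508006e-01]), 'ft_force': array([-0.04146175, -0.49616645, -0.22896694]), 'ft_torque': array([-0.0428352 , -0.00281774,  0.0266438 ]), 'opening': 0.9978163979581256} 0.0187
```

View pics/scene0.png

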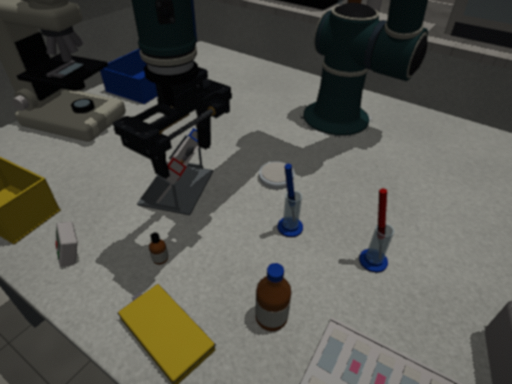

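View pics/side0.png

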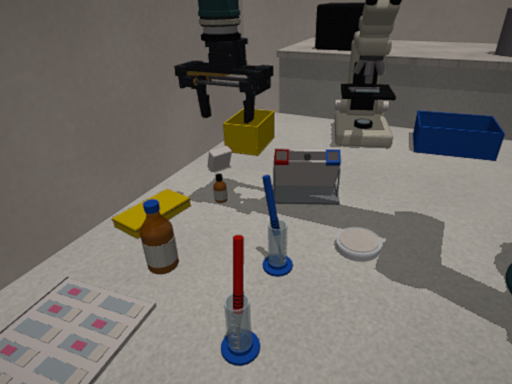

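View pics/wrist0.png

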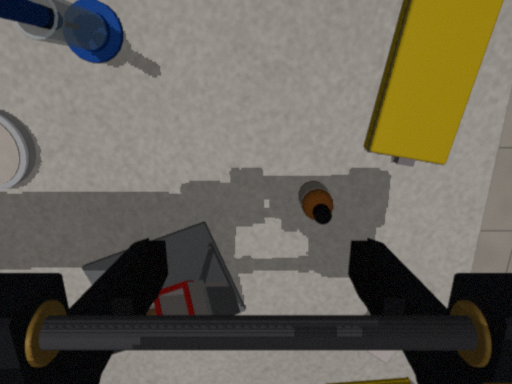

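The scene and side views both show the two needles: red at scene (382,210) and side (238,270), blue at scene (289,182) and side (271,205). The stand's mouths are at side (282,157) for red and (333,157) for blue. The wrist view sees only part of the stand. Next I'll measure with masks and two-view rays.

```bash
cat > h.py <<'E'
import numpy as np, cv2
from plant import arm, eyes
from scipy.spatial.transform import Rotation as R
def cam(n,ci=None):
    ci=ci or eyes.camera_info(n); f=192/np.tan(np.radians(ci["vertical_fov"]/2)); return f,ci["cx"],ci["cy"],np.array(ci["pose"])
def ray(c,p):
    f,cx,cy,T=c; d=T[:3,:3]@np.array([(p[0]-cx)/f,-(p[1]-cy)/f,-1]); return T[:3,3],d/np.linalg.norm(d)
def proj(c,X):
    f,cx,cy,T=c; q=T[:3,:3].T@(np.asarray(X)-T[:3,3]); return np.array([cx+f*q[0]/-q[2],cy-f*q[1]/-q[2]])
def onz(c,p,z):
    o,d=ray(c,p); return o+d*(z-o[2])/d[2]
def tri(c1,p1,c2,p2):
    o1,d1=ray(c1,p1);o2,d2=ray(c2,p2)
    A=np.stack([d1,-d2],1); s=np.linalg.lstsq(A,o2-o1,rcond=None)[0]
    a=o1+s[0]*d1;b=o2+s[1]*d2; return (a+b)/2,np.linalg.norm(a-b)
def mask(im,col):
    h=cv2.cvtColor(im,cv2.COLOR_BGR2HSV); H,S,V=h[...,0],h[...,1],h[...,2]
    if col=="red": m=((H<6)|(H>172))&(S>150)&(V>60)
    else: m=(H>105)&(H<125)&(S>150)&(V>60)
    return m.astype(np.uint8)
def comps(m,amin=25):
    n,l,s,c=cv2.connectedComponentsWithStats(m); return l,[(i,*s[i],*np.round(c[i],1)) for i in range(1,n) if s[i][4]>=amin]
E
python3 - <<'E'
from h import *
for n in("scene","side","wrist"):
    im=cv2.imread(f"pics/{n}0.png")
    for c in("red","blue"):
        print(n,c,*[tuple(map(float,x)) for x in comps(mask(im,c))[1]],sep="\n  ")
im=cv2.imread("pics/side0.png")
cv2.imwrite("pics/sidecrop.png",cv2.resize(im[130:220,255:360],None,fx=6,fy=6,interpolation=cv2.INTER_CUBIC))
im=cv2.imread("pics/scene0.png")
cv2.imwrite("pics/scenecrop.png",cv2.resize(im[110:220,130:240],None,fx=5,fy=5,interpolation=cv2.INTER_CUBIC))
E
```

```text
scene
  red
  (2.0, 171.0, 164.0, 15.0, 11.0, 25.0, 179.6, 170.1)
  (3.0, 380.0, 189.0, 7.0, 5.0, 29.0, 382.8, 191.1)
scene
  blue
  (8.0, 129.0, 71.0, 16.0, 9.0, 77.0, 138.5, 75.3)
  (16.0, 283.0, 221.0, 19.0, 15.0, 137.0, 293.9, 230.1)
  (19.0, 361.0, 250.0, 8.0, 6.0, 29.0, 364.3, 252.3)
  (20.0, 367.0, 257.0, 20.0, 15.0, 146.0, 378.6, 265.6)
  (22.0, 268.0, 264.0, 15.0, 14.0, 175.0, 275.2, 270.3)
side
  red
  (1.0, 275.0, 150.0, 14.0, 15.0, 107.0, 281.5, 158.6)
  (2.0, 233.0, 235.0, 10.0, 61.0, 540.0, 238.0, 264.8)
side
  blue
  (1.0, 414.0, 111.0, 91.0, 49.0, 3332.0, 456.7, 135.0)
  (2.0, 326.0, 150.0, 14.0, 14.0, 75.0, 331.9, 156.7)
  (3.0, 263.0, 175.0, 14.0, 46.0, 303.0, 269.8, 197.5)
  (4.0, 143.0, 200.0, 16.0, 14.0, 165.0, 150.8, 206.2)
  (8.0, 263.0, 257.0, 29.0, 19.0, 329.0, 277.1, 267.4)
  (9.0, 221.0, 332.0, 39.0, 33.0, 646.0, 240.3, 351.6)
wrist
  red
  (1.0, 159.0, 281.0, 35.0, 34.0, 313.0, 181.0, 294.2)
  (2.0, 154.0, 298.0, 8.0, 17.0, 90.0, 157.5, 306.7)
wrist
  blue
  (1.0, 70.0, 0.0, 52.0, 62.0, 1313.0, 100.6, 32.0)
```

View pics/sidecrop.png

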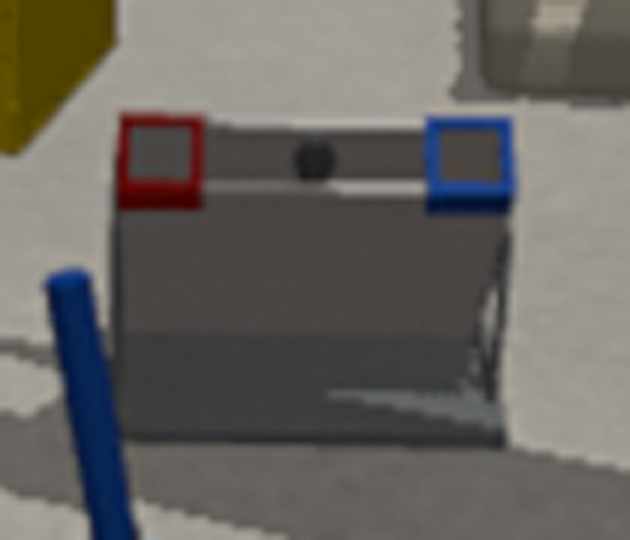

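View pics/scenecrop.png

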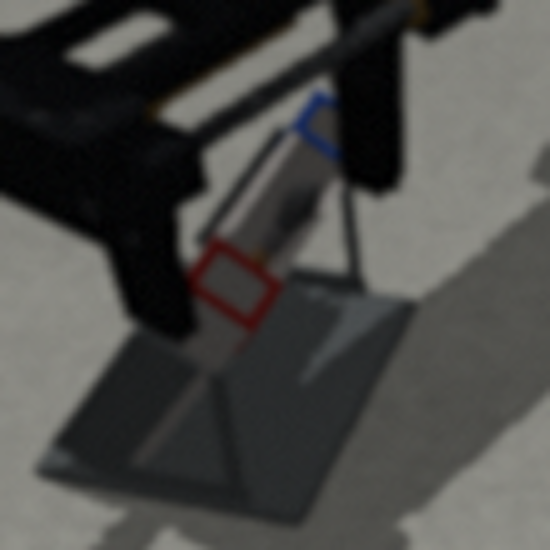

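Side crop: the inner mouth centres are at side (282.2,155.8) for red and (333.3,156.2) for blue. Scene crop: the red mouth is at about (177,167), and the gripper partly hides the blue one.

```bash
cat >> h.py <<'E'
def needle(im,col,box):
    x0,y0,x1,y1=box; h=cv2.cvtColor(im,cv2.COLOR_BGR2HSV).astype(int); H,S,V=h[...,0],h[...,1],h[...,2]
    m=(((H<10)|(H>168)) if col=="red" else ((H>100)&(H<130)))&(S>110)&(V>30)
    k=np.zeros(m.shape,bool); k[y0:y1,x0:x1]=1; m&=k
    ys,xs=np.nonzero(m); P=np.stack([xs,ys],1).astype(np.float32)
    vx,vy,a,b=cv2.fitLine(P,cv2.DIST_HUBER,0,.01,.01).ravel()
    t=(P-[a,b])@[vx,vy]; s=1 if vy<0 else -1; d=np.array([vx,vy])*s; t=t*s
    c=np.array([a,b]); off=(P-c)@np.array([-d[1],d[0]]); 
    return c,d,c+d*(t.max()+.0),len(P),off.std()*3.46
def line3(c1,l1,c2,l2):
    def plane(c,l):
        o,a=ray(c,l[0]);_,b=ray(c,l[0]+20*l[1]); n=np.cross(a,b); n/=np.linalg.norm(n); return n,n@o
    n1,k1=plane(c1,l1);n2,k2=plane(c2,l2); d=np.cross(n1,n2); d/=np.linalg.norm(d); d*=np.sign(d[2])
    p=np.linalg.lstsq(np.stack([n1,n2]),np.array([k1,k2]),rcond=None)[0]; return p,d
E
python3 - <<'E'
from h import *
sc,sd=cam("scene"),cam("side")
im1=cv2.imread("pics/scene0.png");im2=cv2.imread("pics/side0.png")
B={"red":((370,180,395,232),(225,225,255,296)),"blue":((280,158,300,196),(258,168,284,222))}
for c in B:
    a=needle(im1,c,B[c][0]);b=needle(im2,c,B[c][1]); print(c,a,b)
    p,d=line3(sc,a,sd,b); e,g=tri(sc,a[2],sd,b[2]); 
    q=e-p; e2=p+d*(q@d); print(" end",e,"gap",g,"on line",e2,"off",np.linalg.norm(e-e2),"dir",d,"tilt",np.degrees(np.arccos(d[2])),"point",e2-.185*d, "width px",a[4],b[4])
r,g=tri(sc,(177,167),sd,(282.2,155.8)); print("pocket red tri",r,g, "plane", onz(sd,(282.2,155.8),.122),onz(sc,(177,167),.122))
b=onz(sd,(333.3,156.2),.122); r=onz(sd,(282.2,155.8),.122); print("blue",b,"sep",np.linalg.norm(b-r),"yaw",np.arctan2(*(r-b)[[1,0]]))
# feet
print("feet side",onz(sd,(277.5,265),.008),onz(sd,(240.5,347),.008), "scene",onz(sc,(290.5,227),.008),onz(sc,(374,261),.008))
# base front corners
P=lambda u,v:(255+u/6,130+v/6); print("base",onz(sd,P(125,437),.004),onz(sd,P(503,443),.004))
Q=lambda u,v:(130+u/5,110+v/5); print("base sc",*[onz(sc,Q(*k),.008) for k in((38,470),(300,520),(417,300))])
print(onz(sc,(158,255),.03),onz(sc,(272,322),.01),onz(sc,(274,176),.02),onz(sd,(360,242),.02))
E
```

```text
red (array([382.04202, 208.40453], dtype=float32), array([ 0.00519591, -0.9999865 ], dtype=float32), array([382.14807, 187.99557], dtype=float32), 256, np.float32(6.501641)) (array([237.94434, 265.07516], dtype=float32), array([ 0.00196476, -0.9999981 ], dtype=float32), array([238.00343, 234.99608], dtype=float32), 601, np.float32(9.859775))
 end [0.49062567 0.29316779 0.19236939] gap 0.00228107034524245 on line [0.49151666 0.29301582 0.19228295] off 0.0009079857218102004 dir [ 0.05620438 -0.22386232  0.97299883] tilt 13.34476642917072 point [0.48111885 0.33443034 0.01227817] width px 6.501641 9.859775
blue (array([289.17987, 179.26044], dtype=float32), array([-0.10555613, -0.9944134 ], dtype=float32), array([287.5426 , 163.83626], dtype=float32), 170, np.float32(5.4090996)) (array([269.89957, 198.06866], dtype=float32), array([-0.17763597, -0.9840963 ], dtype=float32), array([265.74387, 175.04623], dtype=float32), 335, np.float32(7.1342225))
 end [0.52912181 0.1210916  0.19187852] gap 0.0023887829667654133 on line [0.52986246 0.12139923 0.19175158] off 0.0008119795255929975 dir [ 0.
[... 176 characters left out ...]
786] 0.0008174842859841144 plane [ 0.59240962 -0.10947129  0.122     ] [ 0.59762776 -0.11126418  0.122     ]
blue [ 0.47853097 -0.15340529  0.122     ] sep 0.12205958588463416 yaw 0.3682024279814356
feet side [0.50194819 0.13529915 0.008     ] [0.4824812  0.32389521 0.008     ] scene [0.51020226 0.13275234 0.008     ] [0.49130564 0.32257574 0.008     ]
base [ 0.59737826 -0.08095741  0.004     ] [ 0.45079327 -0.13742953  0.004     ]
base sc [ 0.65808585 -0.20057185  0.008     ] [ 0.61077747 -0.07768933  0.008     ] [ 0.45369236 -0.13820875  0.008     ]
[ 0.74776037 -0.03503052  0.03      ] [0.7276222  0.22407671 0.01      ] [0.3930718  0.01264766 0.02      ] [0.36906749 0.01725728 0.02      ]
```

The two views agree to about 2 mm for the needles. Ends: red ≈ (0.491,0.293,0.192), blue ≈ (0.530,0.121,0.192). Stand yaw is ≈ 0.368 from both mouths and base edge. I'll go to a standoff over blue and check it with the wrist camera.

```bash
cat >> h.py <<'E'
from scipy.linalg import fractional_matrix_power as fmp
def tool():
    s=arm.sense(); T=np.eye(4); T[:3,:3]=R.from_quat(s["tool_rot"]).as_matrix(); T[:3,3]=s["tcp_pos"]; return T,s
def frame(x,zref):
    x=x/np.linalg.norm(x); z=np.array(zref,float); z-=x*(z@x); z/=np.linalg.norm(z); return np.stack([x,np.cross(z,x),z],1)
def pose(Rm,p): T=np.eye(4);T[:3,:3]=Rm;T[:3,3]=p;return T
def plan(Tt,T0=None):
    T0=tool()[0] if T0 is None else T0
    D=np.linalg.inv(T0)@Tt; w=R.from_matrix(D[:3,:3]).as_rotvec(); a=np.linalg.norm(w)
    n=int(np.ceil(max(np.linalg.norm(D[:3,3])/.038,a/.115,1))); n8=int(np.ceil(n/8)*8)
    for k in sorted({n,n8}):
        X=np.real(fmp(D,1/k)); print(k,"rows:",np.round(X[:3,3]*1000,2),np.round(R.from_matrix(X[:3,:3]).as_rotvec(),4),"total",np.round(D[:3,3]*1000,1),np.round(w,3))
yaw=.368; W=np.array([np.cos(yaw),np.sin(yaw),0]); F=np.array([-np.sin(yaw),np.cos(yaw),0])
AX=np.sin(np.radians(35))*F+np.array([0,0,np.cos(np.radians(35))])
NB=(np.array([.5299,.1214,.1918]),np.array([.191,-.0554,.980])); NR=(np.array([.4915,.2930,.1923]),np.array([.0562,-.2239,.973]))
E
python3 - <<'E'
from h import *
e,d=NB; plan(pose(frame(-d,[1,0,0]),e+.07*d))
E
```

```text
5 rows: [ -1.96  23.65 -26.49] [-0.0011  0.0381  0.0112] total [ -22.5  117.5 -131.2] [-0.005  0.19   0.056]
8 rows: [ -1.08  14.78 -16.56] [-0.0007  0.0238  0.007 ] total [ -22.5  117.5 -131.2] [-0.005  0.19   0.056]
```

>>> jog_arm([
  [[88,-1.1,14.8,-16.6,0,0.0238,0.007],[88,-1.1,14.8,-16.6,0,0.0238,0.007],[88,-1.1,14.8,-16.6,0,0.0238,0.007],[88,-1.1,14.8,-16.6,0,0.0238,0.007],[88,-1.1,14.8,-16.6,0,0.0238,0.007],[88,-1.1,14.8,-16.6,0,0.0238,0.007],[88,-1.1,14.8,-16.6,0,0.0238,0.007],[88,-1.1,14.8,-16.6,0,0.0238,0.007]],
])

```text
t: 0.82
tcp_pos: [0.5419, 0.1197, 0.262]
tool_rot: [0.02, 0.771, 0.02, 0.636]
ft_force: [0.5, -0.2, 0.1]
opening: 0.996
```

```bash
python3 - <<'E'
from h import *
T,s=tool(); wc=cam("wrist"); im=eyes.capture("wrist"); sc_=eyes.capture("scene"); sd_=eyes.capture("side")
cv2.imwrite("pics/w1.png",im);cv2.imwrite("pics/sc1.png",sc_);cv2.imwrite("pics/sd1.png",sd_)
np.save("wc1.npy",np.array([wc[0],wc[1],wc[2],*wc[3].ravel()]))
e,d=NB; print(T.round(4),s["t"],s["ft_force"]); print(proj(wc,e),proj(wc,e-.09*d)); print("tcp axis",proj(wc,T[:3,3]),proj(wc,T[:3,3]+.07*T[:3,0]))
plan(pose(frame(-d,[1,0,0]),e+.07*d))
E
```

```text
[[-0.1912  0.0048  0.9815  0.5419]
 [ 0.0562  0.9984  0.0061  0.1197]
 [-0.9799  0.0563 -0.1912  0.262 ]
 [ 0.      0.      0.      1.    ]] 0.8167 [ 0.54253845 -0.18014302  0.05536416]
[260.33921511 209.24527082] [259.60476704 174.91891627]
tcp axis [258.04069138 257.59492402] [257.89287286 206.75300959]
1 rows: [ 1.63 -1.87  0.53] [-0.0031  0.0027  0.0001] total [ 1.6 -1.9  0.5] [-0.003  0.003  0.   ]
8 rows: [ 0.2  -0.23  0.07] [-0.0004  0.0003  0.    ] total [ 1.6 -1.9  0.5] [-0.003  0.003  0.   ]
```

View pics/w1.png

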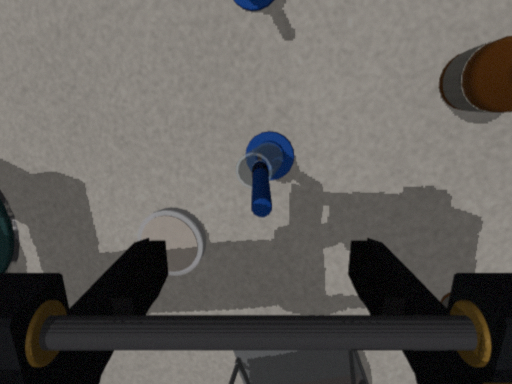

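View pics/sc1.png

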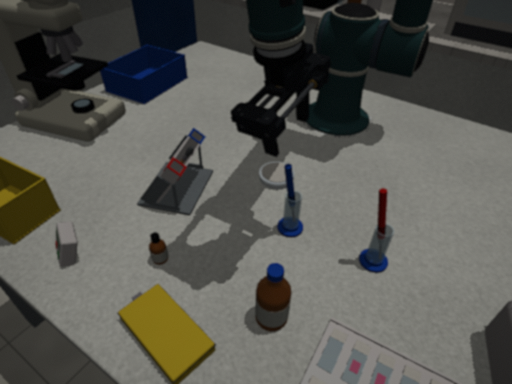

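The wrist view shows the blue end circle at about (261,207), against a predicted (260,209) and the tool axis at (258,207), so alignment is good to 2 mm. I'll descend 110 mm along the tool and close. The scene view now shows the whole stand, so I'll measure that too.

>>> jog_arm([
  [[60,16,0,0.5,0,0,0],[60,16,0,0.5,0,0,0],[60,16,-0.5,0,0,0,0],[60,16,0,0,0,0,0],[60,16,0,0,0,0,0],[60,14,0,0,0,0,0],[60,10,0,0,0,0,0],[60,6,0,0,0,0,0]],
])

```text
t: 1.63
tcp_pos: [0.5232, 0.1231, 0.1518]
tool_rot: [0.02, 0.771, 0.019, 0.636]
ft_force: [0.6, 1.5, 0.5]
opening: 0.683
```

```bash
python3 - <<'E'
from h import *
im=eyes.capture("wrist");cv2.imwrite("pics/w2.png",im); T,s=tool(); print(T.round(4),s["ft_force"],s["opening"])
im=cv2.imread("pics/sc1.png"); cv2.imwrite("pics/sc1c.png",cv2.resize(im[115:225,125:235],None,fx=5,fy=5,interpolation=cv2.INTER_CUBIC))
im=cv2.imread("pics/sd1.png"); cv2.imwrite("pics/sd1c.png",cv2.resize(im[130:220,255:360],None,fx=6,fy=6,interpolation=cv2.INTER_CUBIC))
E
```

```text
[[-0.192   0.0057  0.9814  0.5227]
 [ 0.0551  0.9985  0.005   0.1232]
 [-0.9798  0.055  -0.192   0.1512]
 [ 0.      0.      0.      1.    ]] [-0.01294666  0.09962647 -0.75377834] 0.6773544861341732
```

View pics/w2.png

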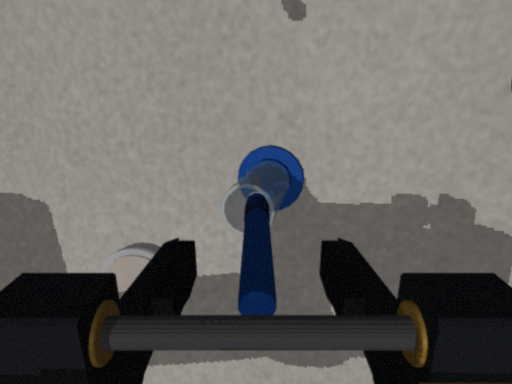

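View pics/sc1c.png

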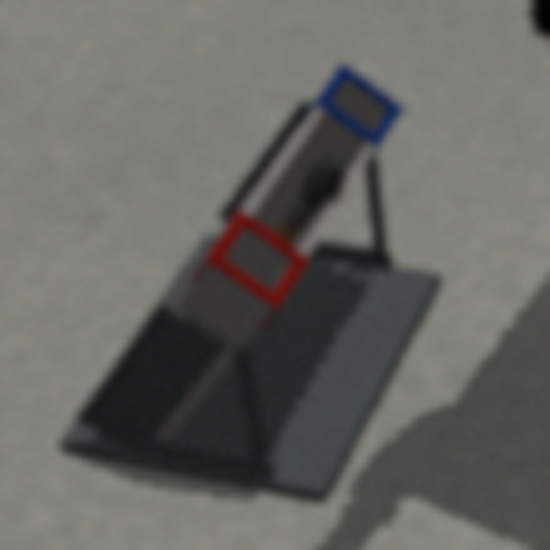

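View pics/sd1c.png

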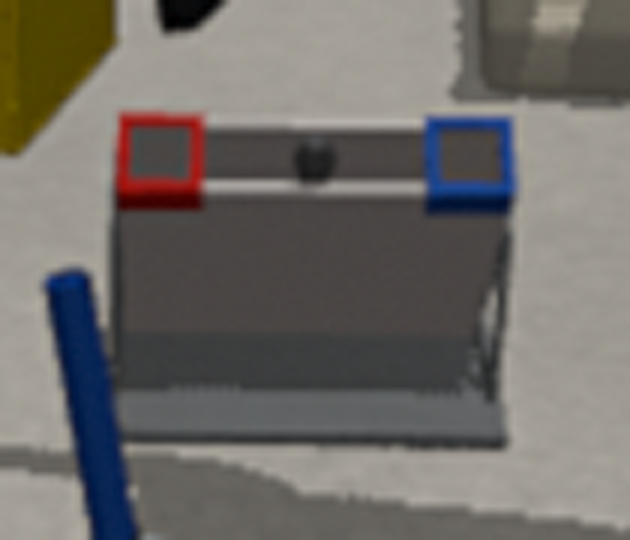

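The needle lies midway between the jaws in the wrist view, with its end at (257,303). Stand mouth centres: scene blue (197,136) and red (176.8,166.4); side red (282.2,155.8) and blue (333.3,156.2). Closing now.

>>> jog_arm([
  [[0,0,0,0,0,0,0],[0,0,0,0,0,0,0],[0,0,0,0,0,0,0],[0,0,0,0,0,0,0],[0,0,0,0,0,0,0],[0,0,0,0,0,0,0],[0,0,0,0,0,0,0],[0,0,0,0,0,0,0]],
], grip_force=12)

```text
t: 2.35
tcp_pos: [0.5238, 0.1236, 0.1535]
tool_rot: [0.02, 0.771, 0.02, 0.636]
ft_force: [-1.0, 0.1, 1.6]
opening: 0.163
```

```bash
python3 - <<'E'
from h import *
T,s=tool(); wc=cam("wrist"); print(s["opening"]*88.1,s["ft_force"],s["t"])
print("expected end px if centred",proj(wc,T[:3,3]-.039*T[:3,0]))
im=eyes.capture("wrist");cv2.imwrite("pics/w3.png",im)
sc,sd=cam("scene"),cam("side")
r,g=tri(sc,(176.8,166.4),sd,(282.2,155.8)); b,g2=tri(sc,(197,136),sd,(333.3,156.2)); print(r,g,b,g2,np.linalg.norm(r-b),np.arctan2(*(r-b)[[1,0]]))
E
```

```text
14.364279927489006 [-1.03012187  0.12934766  1.57359473] 2.35
expected end px if centred [258.19848472 309.02884938]
[ 0.59455383 -0.11514368  0.11957512] 0.0005429758760135846 [ 0.47967697 -0.15880824  0.11983966] 0.0005214230966602463 0.12289571615631753 0.36323336260314215
```

View pics/w3.png

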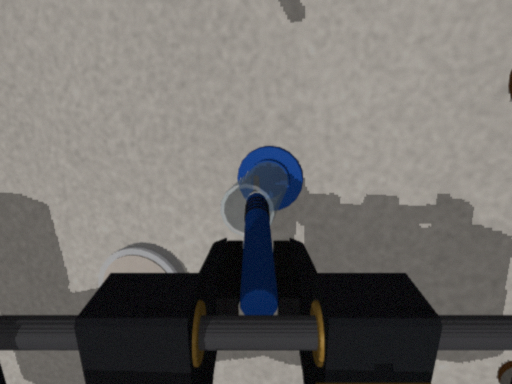

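It's gripped (about 14.4 mm by the reading). The stand triangulates with 0.5 mm gaps, mouth separation 122.9 mm against 124, and height 0.1197 against 0.122. Next I lift along the needle's axis.

>>> jog_arm([
  [[0,-6,0,0,0,0,0],[0,-14,0,0,0,0,0],[0,-18,0,0,0,0,0],[0,-18,0,0,0,0,0],[0,-18,0,0,0,0,0],[0,-18,0,0,0,0,0],[0,-18,0,0,0,0,0],[0,-18,0,0,0,0,0]],
])

```text
t: 3.07
tcp_pos: [0.5483, 0.1163, 0.2799]
tool_rot: [0.02, 0.771, 0.02, 0.637]
ft_force: [0.0, -0.1, -1.2]
opening: 0.165
```

```bash
cat >> h.py <<'E'
PR=np.array([.5945,-.1145,.1215]); PB=np.array([.479,-.1585,.1215])
E
python3 - <<'E'
from h import *
a=eyes.capture("scene");b=eyes.capture("side");cv2.imwrite("pics/sc4.png",a);cv2.imwrite("pics/sd4.png",b)
T,s=tool(); print(T.round(4),s["opening"],s["ft_force"])
sc,sd=cam("scene"),cam("side"); p=T[:3,3]+.146*T[:3,0]; print("pred point",p,proj(sc,p),proj(sd,p)); q=T[:3,3];print("tcp",proj(sc,q),proj(sd,q))
# pre-insertion: point 20 mm above mouth
Tt=pose(frame(-AX,W),PB+(.146+.02)*AX); print(Tt.round(3)); plan(Tt)
E
```

```text
[[-0.1824  0.0052  0.9832  0.5505]
 [ 0.0564  0.9984  0.0052  0.1165]
 [-0.9816  0.0564 -0.1824  0.2825]
 [ 0.      0.      0.      1.    ]] 0.163658394276455 [0.01731668 0.06534623 0.34872499]
pred point [0.52383394 0.12476817 0.13919868] [288.71965056 184.74207112] [268.44980649 202.08034512]
tcp [282.81845532 127.3645002 ] [254.44520468 121.55884814]
[[ 0.206 -0.295  0.933  0.445]
 [-0.535  0.764  0.36  -0.07 ]
 [-0.819 -0.574 -0.     0.257]
 [ 0.     0.     0.     1.   ]]
8 rows: [  9.4  -19.9  -16.29] [-0.0381 -0.0349 -0.0865] total [  33.3 -187.9 -100.3] [-0.305 -0.279 -0.692]
```

View pics/sc4.png

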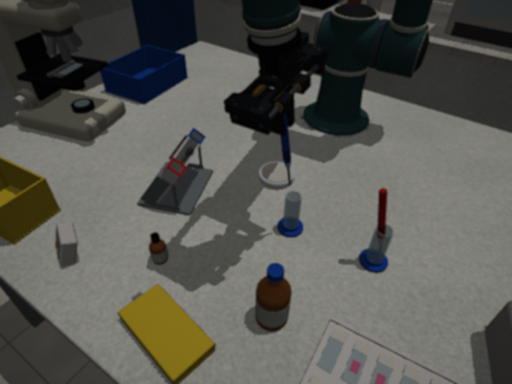

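View pics/sd4.png

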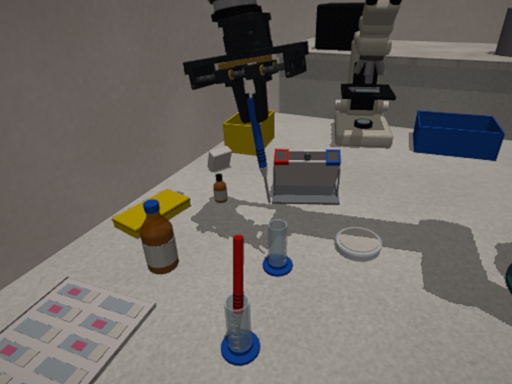

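Point seen at scene (290,184) and side (268,201), against predictions of (289,185) and (268,202), so the needle is held straight on the tool axis. I'll check the transfer path.

```bash
python3 - <<'E'
from h import *
T,s=tool()
Tt=pose(frame(-AX,W),PB+(.146+.03)*AX); plan(Tt)
X=np.real(fmp(np.linalg.inv(T)@Tt,1/8)); Q=T
for i in range(9):
    print((Q[:3,3]+.146*Q[:3,0]).round(3),Q[:3,3].round(3)); Q=Q@X
E
```

```text
8 rows: [  8.23 -19.43 -16.51] [-0.0381 -0.0349 -0.0865] total [  26.  -182.1 -103.8] [-0.305 -0.279 -0.692]
[0.524 0.125 0.139] [0.55  0.117 0.283]
[0.511 0.093 0.132] [0.533 0.098 0.276]
[0.501 0.061 0.127] [0.516 0.077 0.271]
[0.492 0.027 0.124] [0.501 0.056 0.267]
[ 0.485 -0.007  0.123] [0.487 0.033 0.264]
[ 0.479 -0.041  0.125] [0.474 0.01  0.262]
[ 0.476 -0.075  0.13 ] [ 0.462 -0.015  0.262]
[ 0.474 -0.109  0.137] [ 0.452 -0.039  0.263]
[ 0.473 -0.142  0.146] [ 0.443 -0.064  0.266]
```

>>> jog_arm([
  [[0,8.2,-19.4,-16.5,-0.0381,-0.0349,-0.0865],[0,8.2,-19.4,-16.5,-0.0381,-0.0349,-0.0865],[0,8.2,-19.4,-16.5,-0.0381,-0.0349,-0.0865],[0,8.2,-19.4,-16.5,-0.0381,-0.0349,-0.0865],[0,8.2,-19.4,-16.5,-0.0381,-0.0349,-0.0865],[0,8.2,-19.4,-16.5,-0.0381,-0.0349,-0.0865],[0,8.2,-19.4,-16.5,-0.0381,-0.0349,-0.0865],[0,8.2,-19.4,-16.5,-0.0381,-0.0349,-0.0865]],
])

```text
t: 3.83
tcp_pos: [0.4391, -0.0648, 0.2616]
tool_rot: [-0.335, 0.626, -0.084, 0.699]
ft_force: [0.3, -0.4, -0.9]
opening: 0.166
```

```bash
python3 - <<'E'
from h import *
T,s=tool(); wc=cam("wrist"); im=eyes.capture("wrist"); cv2.imwrite("pics/w5.png",im)
a=eyes.capture("scene");b=eyes.capture("side")
cv2.imwrite("pics/c5.png",np.hstack([cv2.resize(a[90:210,150:270],None,fx=3.3,fy=3.3,interpolation=cv2.INTER_CUBIC),cv2.resize(b[80:200,250:370],None,fx=3.3,fy=3.3,interpolation=cv2.INTER_CUBIC)]))
T,s=tool(); print(T.round(4),s["joint_pos"].round(3),s["ft_force"],s["t"])
sc,sd=cam("scene"),cam("side"); p=T[:3,3]+.146*T[:3,0]; print("pred point",p,proj(sc,p),proj(sd,p),proj(wc,p),"PB wrist",proj(wc,PB))
plan(pose(frame(-AX,W),PB+(.146+.03)*AX))
E
```

```text
[[ 0.1981 -0.3014  0.9327  0.4374]
 [-0.5353  0.7639  0.3605 -0.0645]
 [-0.8211 -0.5707 -0.01    0.2602]
 [ 0.      0.      0.      1.    ]] [ 0.244 -0.278  2.216 -0.652  1.209  0.111] [ 0.01163804  0.48382278 -0.71427464] 3.9833
pred point [ 0.46630932 -0.14262151  0.1403122 ] [205.11080822 128.5781832 ] [337.84112121 151.52953902] [255.68056152 173.77400488] PB wrist [262.24375569 171.77823595]
1 rows: [-3.53 -4.6   4.94] [ 0.0064 -0.0077 -0.0035] total [-3.5 -4.6  4.9] [ 0.006 -0.008 -0.004]
8 rows: [-0.44 -0.57  0.62] [ 0.0008 -0.001  -0.0004] total [-3.5 -4.6  4.9] [ 0.006 -0.008 -0.004]
```

View pics/w5.png

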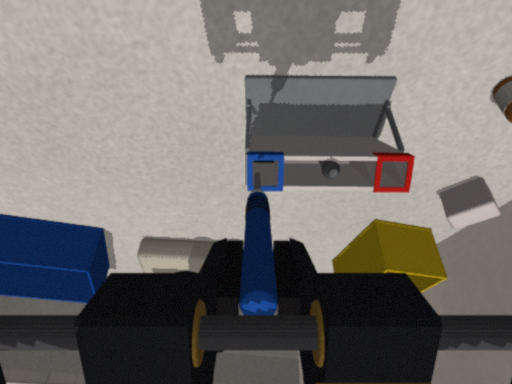

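View pics/c5.png

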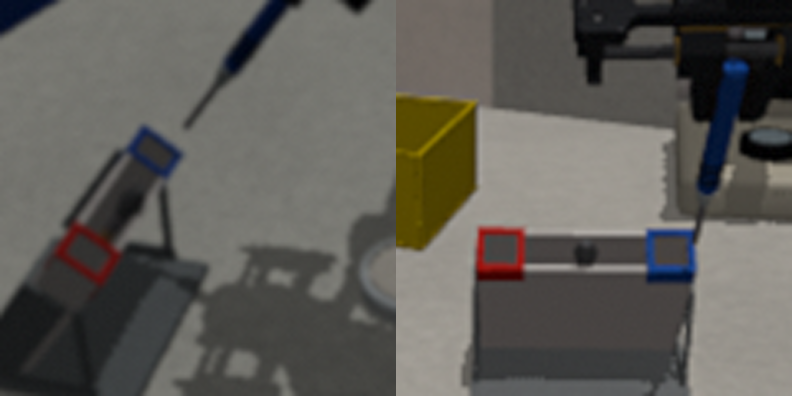

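The wrist view shows the blue mouth at (266,172) and red at (393,172), with the needle still clear of the stand. Point seen at scene (206.7,128.5) and side (340.9,153). I'll compare point and mouth within the same cameras.

```bash
python3 - <<'E'
from h import *
T,s=tool(); sc,sd,wc=cam("scene"),cam("side"),cam("wrist")
p,g=tri(sc,(206.7,128.5),sd,(340.9,153)); b,_=tri(sc,(197,136),sd,(333.3,156.2)); print("pt",p,g,"tool says",T[:3,3]+.146*T[:3,0],"tri-mouth",b)
print("diff in tool axes mm (mouth - point):",(T[:3,:3].T@(b-p)*1000).round(1))
print("by tool kinematics:",(T[:3,:3].T@(PB-T[:3,3]-.146*T[:3,0])*1000).round(1))
for px,n,P in(((266,172),"blue",PB),((393.5,172),"red",PR)):
    print(n,proj(wc,P)); o,d=ray(wc,px)
    # intersect with mouth plane
    X=o+d*((PB-o)@AX)/(d@AX); print(X, "vs",P)
E
```

```text
pt [ 0.45932115 -0.14405846  0.13683973] 0.0006844691365346379 tool says [ 0.46630932 -0.14262151  0.1403122 ] tri-mouth [ 0.47967697 -0.15880824  0.11983966]
diff in tool axes mm (mouth - point): [25.9 -7.7 13.8]
by tool kinematics: [26.5 -5.2  6.3]
blue [264.46265922 174.37411639]
[ 0.47966114 -0.15614863  0.12013033] vs [ 0.479  -0.1585  0.1215]
red [391.86610411 175.60162451]
[ 0.59429346 -0.11117038  0.11962064] vs [ 0.5945 -0.1145  0.1215]
```

>>> jog_arm([
  [[0,0,-1.5,2,0,-0.002,0],[0,0,-1.5,2,0,-0.002,0],[0,0,-1.5,2,0,-0.002,0],[0,0,-1,2,0,-0.002,0],[0,0,0,0,0,0,0],[0,0,0,0,0,0,0],[0,0,0,0,0,0,0],[0,0,0,0,0,0,0]],
])

```text
t: 4.65
tcp_pos: [0.4495, -0.0655, 0.2659]
tool_rot: [-0.333, 0.624, -0.083, 0.702]
ft_force: [-0.3, 0.6, -1.2]
opening: 0.168
```

```bash
python3 - <<'E'
from h import *
T0,_=tool(); sc,sd,wc=cam("scene"),cam("side"),cam("wrist")
w=eyes.capture("wrist"); a=eyes.capture("scene");b=eyes.capture("side")
cv2.imwrite("pics/w6.png",w); cv2.imwrite("pics/a6.png",a); cv2.imwrite("pics/b6.png",b)
T,s=tool(); print(T0[:3,3],T.round(4),s["ft_force"],s["t"])
for n,c in(("sc",sc),("sd",sd),("w",wc)):
    print(n,*[proj(c,T[:3,3]+k*T[:3,0]).round(1) for k in(-.039,.05,.146)])
for n,im,o in(("a",a,(180,80)),("b",b,(290,70))):
    cv2.imwrite(f"pics/{n}6c.png",cv2.resize(im[o[1]:o[1]+90,o[0]:o[0]+90],None,fx=6,fy=6,interpolation=cv2.INTER_CUBIC))
E
```

```text
[ 0.44950483 -0.06545711  0.26594277] [[ 0.2085 -0.2991  0.9312  0.4494]
 [-0.5325  0.7639  0.3646 -0.0654]
 [-0.8203 -0.5719 -0.      0.266 ]
 [ 0.      0.      0.      1.    ]] [ 0.06275292 -0.86981717  0.02836302] 4.8
sc [244.1  72. ] [221.7 101.5] [201.  128.9]
sd [344.9  94.4] [338.2 123.4] [332.4 148.2]
w [257.8 308.3] [257.9 217.5] [257.9 176.5]
```

View pics/a6c.png

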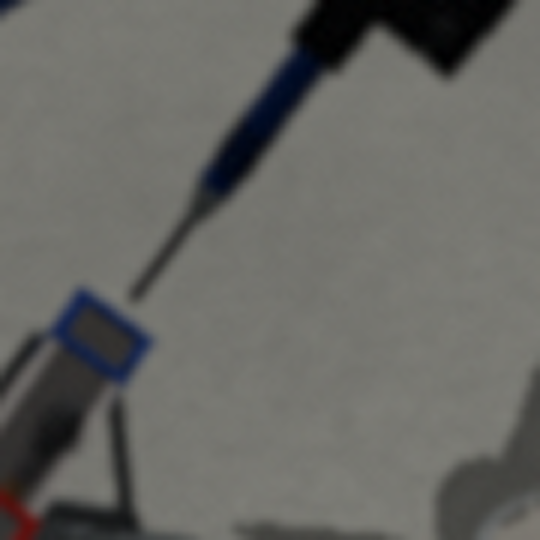

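View pics/b6c.png

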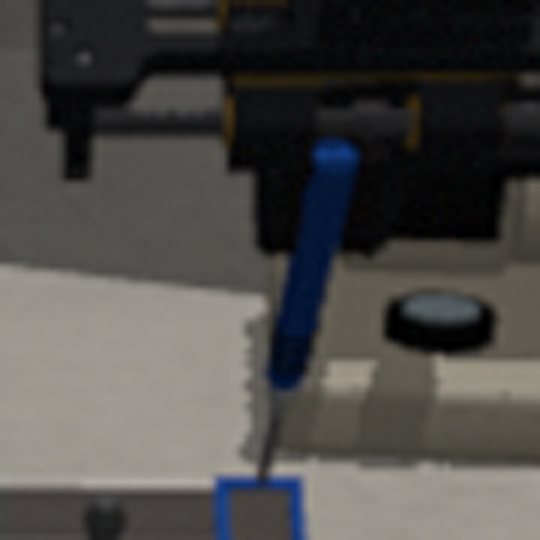

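View pics/w6.png

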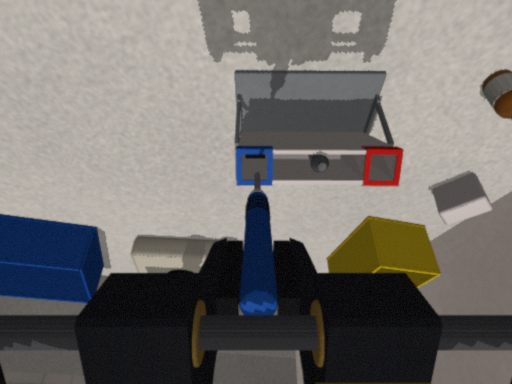

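Point at scene (202.5,129.7) and side (333.8,150), within about 1.5 px of the kinematic prediction. The wrist view shows the shank heading into the blue frame, whose centre is about (254.5,166).

```bash
python3 - <<'E'
from h import *
T,s=tool(); sc,sd,wc=cam("scene"),cam("side"),cam("wrist")
p,g=tri(sc,(202.5,129.7),sd,(333.8,150)); b,_=tri(sc,(197,136),sd,(333.3,156.2)); print("pt",p,g,"tool",T[:3,3]+.146*T[:3,0])
print("tri",(T[:3,:3].T@(b-p)*1000).round(1),"kin",(T[:3,:3].T@(PB-T[:3,3]-.146*T[:3,0])*1000).round(1))
o,d=ray(wc,(254.5,166)); X=o+d*((PB-o)@AX)/(d@AX); print("wrist",X,(T[:3,:3].T@(X-T[:3,3]-.146*T[:3,0])*1000).round(1))
print("axis",T[:3,0],-AX, np.degrees(np.arccos(-T[:3,0]@AX)))
E
```

```text
pt [ 0.47605721 -0.14214499  0.14259179] 0.000402407588692448 tool [ 0.47985307 -0.14318254  0.14624181]
tri [28.3 -0.8 -2.7] kin [28.3  2.7 -6.4]
wrist [ 0.4818089  -0.15741417  0.12149816] [28.3  2.7 -3.4]
axis [ 0.20849864 -0.53250797 -0.82034357] [ 0.20634415 -0.53517475 -0.81915204] 0.20795550819728012
```

>>> jog_arm([
  [[0,6,1.2,-1.8,0,0,0],[0,6,1.2,-1.7,0,0,0],[0,7,0,0,0,0,0],[0,8,0,0,0,0,0],[0,8,0,0,0,0,0],[0,8,0,0,0,0,0],[0,5,0,0,0,0,0],[0,0,0,0,0,0,0]],
])

```text
t: 5.47
tcp_pos: [0.4548, -0.0912, 0.2238]
tool_rot: [-0.333, 0.625, -0.083, 0.701]
ft_force: [-1.1, -0.0, 0.2]
opening: 0.16
```

```bash
python3 - <<'E'
from h import *
T0,s0=tool()
a=eyes.capture("scene");b=eyes.capture("side"); w=eyes.capture("wrist")
cv2.imwrite("pics/c7.png",np.hstack([cv2.resize(im[o[1]:o[1]+66,o[0]:o[0]+66],None,fx=6,fy=6,interpolation=cv2.INTER_CUBIC) for im,o in((a,(165,100)),(b,(295,110)),)]))
T,s=tool(); print(T0[:3,3],T.round(4),s0["ft_force"],s["ft_force"],s["t"])
p=T[:3,3]+.146*T[:3,0]; print("kin",(T[:3,:3].T@(PB-p)*1000).round(1))
E
```

```text
[ 0.4547913  -0.09122479  0.22382032] [[ 2.085e-01 -2.988e-01  9.313e-01  4.556e-01]
 [-5.326e-01  7.639e-01  3.643e-01 -9.060e-02]
 [-8.203e-01 -5.720e-01  1.000e-04  2.254e-01]
 [ 0.000e+00  0.000e+00  0.000e+00  1.000e+00]] [-1.08048876 -0.04788694  0.24494683] [-0.10153042 -0.20264872 -0.50346163] 5.6167
kin [-19.7   0.6  -3. ]
```

View pics/c7.png

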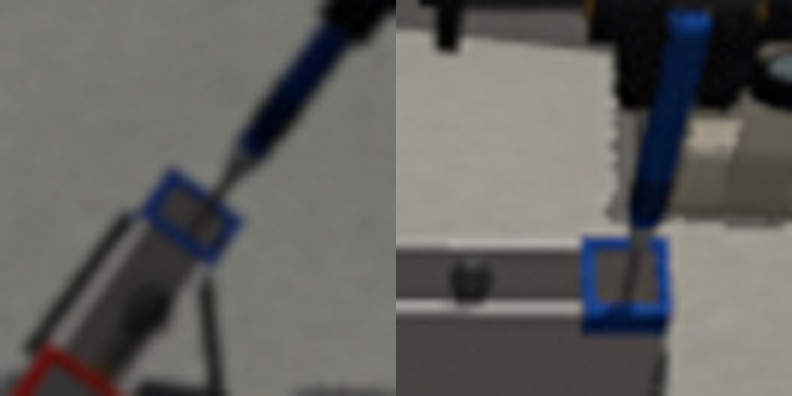

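The shank is inside the blue mouth in both views, roughly central. Now further in, to about 74 mm.

>>> jog_arm([
  [[0,7,0,-0.5,0,0,0],[0,7,0,-0.5,0,0,0],[0,7,0,0,0,0,0],[0,8,0,0,0,0,0],[0,8,0,0,0,0,0],[0,8,0,0,0,0,0],[0,6,0,0,0,0,0],[0,3,0,0,0,0,0]],
], grip_force=8)

```text
t: 6.28
tcp_pos: [0.4654, -0.1202, 0.1798]
tool_rot: [-0.333, 0.624, -0.083, 0.702]
ft_force: [-0.2, -0.4, -1.0]
opening: 0.168
```

```bash
cat > st.py <<'E'
from h import *
import sys
P=PB if sys.argv[1]=="b" else PR
a=eyes.capture("scene");b=eyes.capture("side")
o=((165,90),(295,95)) if sys.argv[1]=="b" else ((140,115),(240,95))
cv2.imwrite(f"pics/{sys.argv[2]}.png",np.hstack([cv2.resize(im[q[1]:q[1]+80,q[0]:q[0]+80],None,fx=4.9,fy=4.9,interpolation=cv2.INTER_CUBIC) for im,q in zip((a,b),o)]))
T,s=tool(); p=T[:3,3]+.146*T[:3,0]
print("kin(tool axes)",(T[:3,:3].T@(P-p)*1000).round(1),"F world",s["ft_force"].round(2),"F tool",(T[:3,:3].T@s["ft_force"]).round(2),"M",s["ft_torque"].round(2),s["t"],"open",s["opening"]*88.1,"ang",np.degrees(np.arccos(-T[:3,0]@AX)))
E
python3 st.py b c8
```

```text
kin(tool axes) [-74.5   0.1  -1.3] F world [-0.23  0.8  -0.32] F tool [-0.22  0.86  0.08] M [ 0.33  0.16 -0.01] 6.3833 open 14.622640100132399 ang 0.16164037089239108
```

View pics/c8.png

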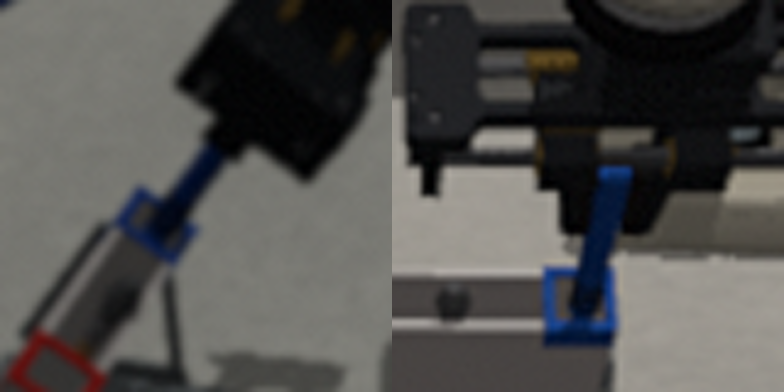

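The grip is entering the mouth and forces are near zero. Now I feel for the bottom in 6 mm steps; at 2.5 N/mm that stays well under 20 N even without slip.

>>> jog_arm([
  [[0,1,0,0,0,0,0],[0,1,0,0,0,0,0],[0,1,0,0,0,0,0],[0,1,0,0,0,0,0],[0,1,0,0,0,0,0],[0,1,0,0,0,0,0],[0,0,0,0,0,0,0],[0,0,0,0,0,0,0]],
])

```text
t: 7.05
tcp_pos: [0.4671, -0.1228, 0.1761]
tool_rot: [-0.333, 0.624, -0.083, 0.702]
ft_force: [-0.2, -0.1, -0.8]
opening: 0.164
```

```bash
cat > f.py <<'E'
from h import *
import sys
P=PB if sys.argv[1]=="b" else PR
T,s=tool(); L=[T[:3,:3].T@s["ft_force"]]
for i in range(3): eyes.capture("side"); T,s=tool(); L.append(T[:3,:3].T@s["ft_force"])
p=T[:3,3]+.146*T[:3,0]; print("kin",(T[:3,:3].T@(P-p)*1000).round(1),"Ftool mean",np.mean(L,0).round(2),"x:",np.array(L)[:,0].round(2),s["t"])
E
python3 f.py b
```

```text
kin [-79.7   0.4  -2. ] Ftool mean [0.96 0.24 0.26] x: [0.67 0.13 1.4  1.64] 7.2
```

>>> jog_arm([
  [[0,1,0,0,0,0,0],[0,1,0,0,0,0,0],[0,1,0,0,0,0,0],[0,1,0,0,0,0,0],[0,1,0,0,0,0,0],[0,0,0,0,0,0,0],[0,0,0,0,0,0,0],[0,0,0,0,0,0,0]],
])

```text
t: 7.87
tcp_pos: [0.4681, -0.1255, 0.172]
tool_rot: [-0.333, 0.624, -0.083, 0.702]
ft_force: [-0.3, 0.0, -0.4]
opening: 0.164
```

```bash
python3 f.py b
```

```text
kin [-84.6   0.4  -2. ] Ftool mean [0.41 0.15 0.02] x: [0.28 0.06 0.82 0.49] 8.0167
```

>>> jog_arm([
  [[0,1,0,0,0,0,0],[0,1,0,0,0,0,0],[0,1,0,0,0,0,0],[0,1,0,0,0,0,0],[0,1,0,0,0,0,0],[0,0,0,0,0,0,0],[0,0,0,0,0,0,0],[0,0,0,0,0,0,0]],
])

```text
t: 8.68
tcp_pos: [0.4692, -0.1281, 0.1679]
tool_rot: [-0.333, 0.624, -0.083, 0.702]
ft_force: [0.3, -0.7, -0.7]
opening: 0.166
```

```bash
python3 f.py b
```

```text
kin [-89.7   0.4  -2. ] Ftool mean [ 0.83 -0.09 -0.08] x: [ 0.96  1.67 -0.12  0.82] 8.8333
```

>>> jog_arm([
  [[0,1,0,0,0,0,0],[0,1,0,0,0,0,0],[0,1,0,0,0,0,0],[0,1,0,0,0,0,0],[0,1,0,0,0,0,0],[0,0.5,0,0,0,0,0],[0,0,0,0,0,0,0],[0,0,0,0,0,0,0]],
])

```text
t: 9.5
tcp_pos: [0.4703, -0.1311, 0.1633]
tool_rot: [-0.333, 0.624, -0.083, 0.702]
ft_force: [-0.2, 0.8, -0.8]
opening: 0.164
```

```bash
python3 f.py b
```

```text
kin [-95.2   0.4  -2. ] Ftool mean [ 0.13  0.87 -0.03] x: [ 0.19  0.48 -0.41  0.24] 9.65
```

>>> jog_arm([
  [[0,1,0,0,0,0,0],[0,1,0,0,0,0,0],[0,1,0,0,0,0,0],[0,1,0,0,0,0,0],[0,1,0,0,0,0,0],[0,0,0,0,0,0,0],[0,0,0,0,0,0,0],[0,0,0,0,0,0,0]],
])

```text
t: 10.32
tcp_pos: [0.472, -0.1336, 0.16]
tool_rot: [-0.333, 0.623, -0.083, 0.703]
ft_force: [-1.3, 3.2, 5.2]
opening: 0.163
```

```bash
python3 f.py b
```

```text
kin [-99.7   0.8  -2.5] Ftool mean [-6.77  0.16 -0.05] x: [-6.27 -7.1  -6.28 -7.44] 10.4667
```

The bottom is felt: −6.8 N axial with no lateral force, at about 97 mm depth. I'll ease off most of the compression before opening so it doesn't spring.

>>> jog_arm([
  [[0,-0.5,0,0,0,0,0],[0,-0.5,0,0,0,0,0],[0,-0.5,0,0,0,0,0],[0,-0.5,0,0,0,0,0],[0,0,0,0,0,0,0],[0,0,0,0,0,0,0],[0,0,0,0,0,0,0],[0,0,0,0,0,0,0]],
])

```text
t: 11.13
tcp_pos: [0.4708, -0.1327, 0.1608]
tool_rot: [-0.333, 0.624, -0.083, 0.702]
ft_force: [-0.7, 2.1, 2.6]
opening: 0.165
```

```bash
python3 f.py b
```

```text
kin [-98.3   0.3  -1.9] Ftool mean [-3.4   0.07  0.15] x: [-3.41 -3.9  -3.35 -2.96] 11.2833
```

>>> jog_arm([
  [[0,-0.5,0,0,0,0,0],[0,-0.5,0,0,0,0,0],[0,0,0,0,0,0,0],[15,0,0,0,0,0,0],[16,0,0,0,0,0,0],[17,0,0,0,0,0,0],[19,0,0,0,0,0,0],[22,0,0,0,0,0,0]],
], grip_force=4)

```text
t: 11.95
tcp_pos: [0.4706, -0.1322, 0.1616]
tool_rot: [-0.333, 0.624, -0.083, 0.702]
ft_force: [-0.3, -0.5, -0.4]
opening: 0.244
```

```bash
python3 st.py b c9
```

```text
kin(tool axes) [-97.3   0.4  -1.9] F world [-0.78  0.61  0.04] F tool [-0.52  0.68 -0.51] M [ 0.26  0.12 -0.01] 12.05 open 21.716217966077465 ang 0.20149141298687515
```

View pics/c9.png

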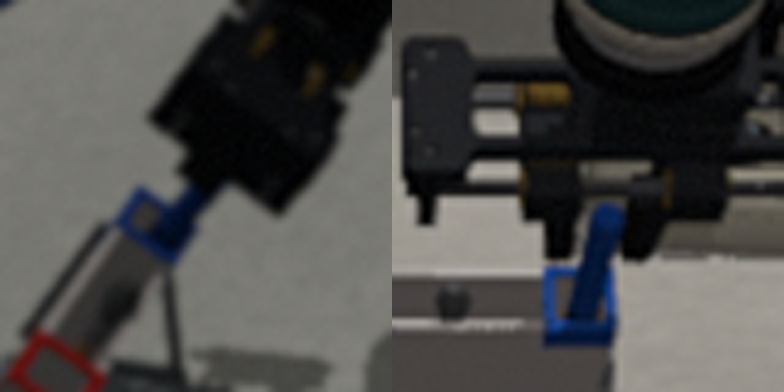

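The blue needle is released and rests against the front wall of its pocket. I open further and back off along the axis.

>>> jog_arm([
  [[32,0,0,0,0,0,0],[45,0,0,0,0,0,0],[60,-8,0,0,0,0,0],[60,-16,0,0,0,0,0],[60,-25,0,0,0,0,0],[60,-30,0,0,0,0,0],[60,-30,0,0,0,0,0],[60,-30,0,0,0,0,0]],
])

```text
t: 12.72
tcp_pos: [0.441, -0.0573, 0.2773]
tool_rot: [-0.333, 0.624, -0.083, 0.702]
ft_force: [0.4, 0.4, -1.3]
opening: 0.682
```

```bash
python3 - <<'E'
from h import *
w=eyes.capture("wrist"); cv2.imwrite("pics/w10.png",w)
T,s=tool(); print(T.round(3),s["t"])
e,d=NR; Tt=pose(frame(-d,[1,0,0]),e+.07*d); plan(Tt)
X=np.real(fmp(np.linalg.inv(T)@Tt,1/12)); Q=T
for i in range(13): print(Q[:3,3].round(3)); Q=Q@X
E
```

```text
[[ 0.216 -0.295  0.931  0.443]
 [-0.53   0.765  0.366 -0.055]
 [-0.82  -0.572  0.009  0.283]
 [ 0.     0.     0.     1.   ]] 12.7667
9 rows: [-5.88 35.78 13.22] [0.0393 0.015  0.0927] total [-146.5  251.9  169.9] [0.353 0.135 0.835]
16 rows: [-2.92 20.26  7.25] [0.0221 0.0084 0.0522] total [-146.5  251.9  169.9] [0.353 0.135 0.835]
[ 0.443 -0.055  0.283]
[ 0.444 -0.029  0.271]
[ 0.444 -0.002  0.261]
[0.446 0.026 0.252]
[0.448 0.054 0.246]
[0.451 0.083 0.241]
[0.455 0.111 0.239]
[0.459 0.14  0.238]
[0.465 0.168 0.239]
[0.471 0.196 0.242]
[0.478 0.224 0.246]
[0.486 0.251 0.252]
[0.495 0.277 0.26 ]
```

View pics/w10.png

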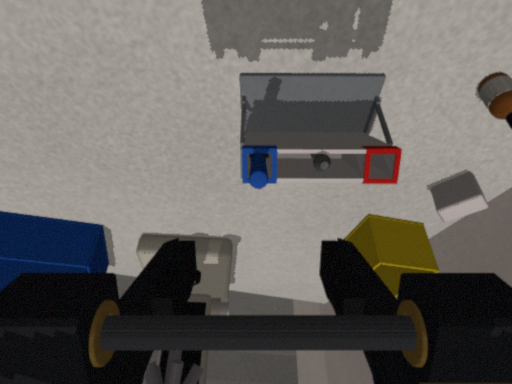

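The blue needle stands in the blue pocket, with its end at wrist (259,178), and the brush is unmoved. On to the red needle.

>>> jog_arm([
  [[70,-2.9,20.3,7.2,0.022,0.0084,0.052],[70,-2.9,20.3,7.2,0.022,0.0084,0.052],[70,-2.9,20.3,7.2,0.022,0.0084,0.052],[70,-2.9,20.3,7.2,0.022,0.0084,0.052],[70,-2.9,20.3,7.2,0.022,0.0084,0.052],[70,-2.9,20.3,7.2,0.022,0.0084,0.052],[70,-2.9,20.3,7.2,0.022,0.0084,0.052],[70,-2.9,20.3,7.2,0.022,0.0084,0.052]],
])

```text
t: 13.43
tcp_pos: [0.4525, 0.1094, 0.2307]
tool_rot: [-0.131, 0.693, -0.001, 0.709]
ft_force: [0.5, -0.9, -0.4]
opening: 0.797
```

>>> jog_arm([
  [[70,-2.9,20.3,7.2,0.022,0.0084,0.052],[70,-2.9,20.3,7.2,0.022,0.0084,0.052],[70,-2.9,20.3,7.2,0.022,0.0084,0.052],[70,-2.9,20.3,7.2,0.022,0.0084,0.052],[70,-2.9,20.3,7.2,0.022,0.0084,0.052],[70,-2.9,20.3,7.2,0.022,0.0084,0.052],[70,-2.9,20.3,7.2,0.022,0.0084,0.052],[70,-2.9,20.3,7.2,0.022,0.0084,0.052]],
])

```text
t: 14.1
tcp_pos: [0.4931, 0.2759, 0.2516]
tool_rot: [0.077, 0.725, 0.081, 0.68]
ft_force: [0.4, -1.3, -0.1]
opening: 0.793
```

```bash
python3 - <<'E'
from h import *
eyes.capture("side")
T,s=tool(); wc=cam("wrist"); im=eyes.capture("wrist"); cv2.imwrite("pics/w11.png",im)
e,d=NR; print(T.round(4),s["t"]); print(proj(wc,e),proj(wc,e-.09*d)); print("tool axis",proj(wc,T[:3,3]+.07*T[:3,0]))
plan(pose(frame(-d,[1,0,0]),e+.07*d))
E
```

```text
[[-0.0623  0.0032  0.9981  0.4949]
 [ 0.2256  0.9742  0.0109  0.2778]
 [-0.9722  0.2258 -0.0614  0.2528]
 [ 0.      0.      0.      1.    ]] 14.15
[258.48953068 209.25547686] [258.81151862 173.95541142]
tool axis [257.79060535 206.77611128]
1 rows: [-7.86  3.42  0.75] [-0.0012 -0.0064  0.0037] total [-7.9  3.4  0.8] [-0.001 -0.006  0.004]
8 rows: [-0.98  0.43  0.1 ] [-0.0002 -0.0008  0.0005] total [-7.9  3.4  0.8] [-0.001 -0.006  0.004]
```

View pics/w11.png

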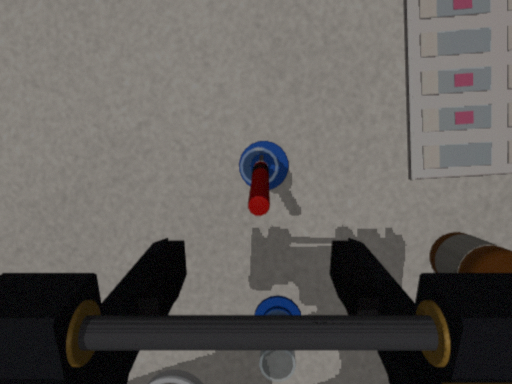

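Red end at (259,205), about 4 mm to +y of the tool axis, in line with the stereo result. I'll correct and descend 101 mm.

>>> jog_arm([
  [[60,14,1,0.5,0,0,0],[60,15,1,0.5,0,0,0],[60,15,1,0,0,0,0],[60,15,1,0,0,0,0],[60,14,0,0,0,0,0],[60,13,0,0,0,0,0],[60,9,0,0,0,0,0],[60,6,0,0,0,0,0]],
], grip_force=12)

```text
t: 14.87
tcp_pos: [0.4866, 0.3003, 0.1522]
tool_rot: [0.075, 0.726, 0.08, 0.679]
ft_force: [0.4, -0.3, -0.1]
opening: 0.681
```

```bash
python3 - <<'E'
from h import *
T,s=tool(); wc=cam("wrist"); print(T.round(4),s["t"],s["ft_force"])
im=eyes.capture("wrist");cv2.imwrite("pics/w12.png",im)
e,d=NR; print("expected end px if centred",proj(wc,T[:3,3]-.039*T[:3,0]),"e",proj(wc,e))
plan(pose(frame(-d,[1,0,0]),e-.039*d))
E
```

```text
[[-0.0656  0.0011  0.9978  0.4866]
 [ 0.2173  0.976   0.0132  0.3003]
 [-0.9739  0.2177 -0.0643  0.1522]
 [ 0.      0.      0.      1.    ]] 14.8667 [ 0.44460839 -0.25603046 -0.09909788]
expected end px if centred [258.03239106 309.18365752] e [264.18648065 309.06014311]
1 rows: [-2.73  1.98  2.91] [-0.0018 -0.0104  0.0068] total [-2.7  2.   2.9] [-0.002 -0.01   0.007]
8 rows: [-0.34  0.25  0.37] [-0.0002 -0.0013  0.0008] total [-2.7  2.   2.9] [-0.002 -0.01   0.007]
```

View pics/w12.png

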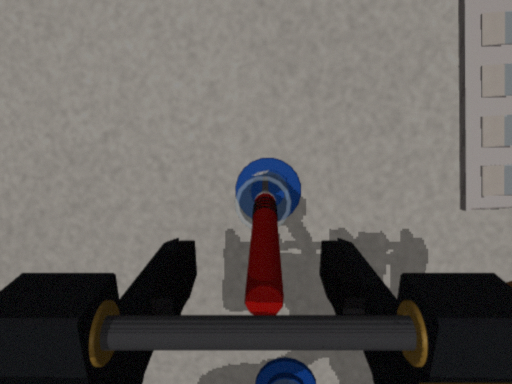

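The red end is at (265,299), so I nudge y +1.5 and z +2, then close.

>>> jog_arm([
  [[55,-1,0.8,1,0,0,0],[50,-1,0.7,1,0,0,0],[0,0,0,0,0,0,0],[0,0,0,0,0,0,0],[0,0,0,0,0,0,0],[0,0,0,0,0,0,0],[0,0,0,0,0,0,0],[0,0,0,0,0,0,0]],
], grip_force=12)

```text
t: 15.58
tcp_pos: [0.4897, 0.3017, 0.1558]
tool_rot: [0.076, 0.725, 0.08, 0.68]
ft_force: [-0.5, 0.4, 0.8]
opening: 0.162
```

```bash
python3 - <<'E'
from h import *
T,s=tool(); wc=cam("wrist"); print(s["t"],s["ft_force"],s["opening"]*88.1)
im=eyes.capture("wrist");cv2.imwrite("pics/w13.png",im)
print("expected end px if centred",proj(wc,T[:3,3]-.039*T[:3,0]))
E
```

```text
15.5833 [-0.51719183  0.4488918   0.75327654] 14.291177279484236
expected end px if centred [258.07249298 309.17369992]
```

View pics/w13.png

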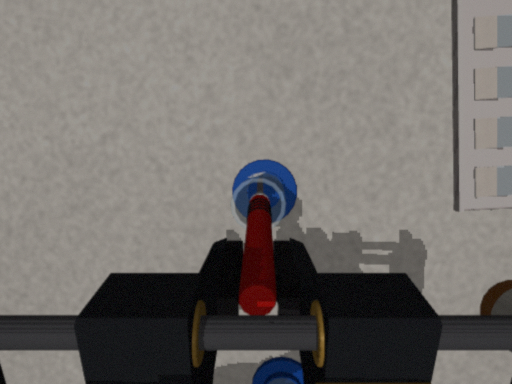

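It's gripped on the axis. Lifting.

>>> jog_arm([
  [[0,-6,0,0,0,0,0],[0,-14,0,0,0,0,0],[0,-18,0,0,0,0,0],[0,-18,0,0,0,0,0],[0,-18,0,0,0,0,0],[0,-18,0,0,0,0,0],[0,-18,0,0,0,0,0],[0,-18,0,0,0,0,0]],
])

```text
t: 16.3
tcp_pos: [0.4978, 0.2734, 0.2815]
tool_rot: [0.076, 0.725, 0.08, 0.68]
ft_force: [-0.2, -0.0, -1.2]
opening: 0.165
```

```bash
python3 - <<'E'
from h import *
eyes.capture("wrist")
a=eyes.capture("scene");b=eyes.capture("side")
T,s=tool(); print(T.round(4),s["opening"],s["t"])
sc,sd=cam("scene"),cam("side"); p=T[:3,3]+.146*T[:3,0]; print("pred point",p,proj(sc,p),proj(sd,p))
u,v=proj(sc,p).astype(int),proj(sd,p).astype(int)
cv2.imwrite("pics/c14.png",np.hstack([cv2.resize(im[q[1]-40:q[1]+40,q[0]-40:q[0]+40],None,fx=4.9,fy=4.9,interpolation=cv2.INTER_CUBIC) for im,q in((a,u),(b,v))])); print(u,v)
Tt=pose(frame(-AX,W),PR+(.146+.03)*AX); plan(Tt)
X=np.real(fmp(np.linalg.inv(T)@Tt,1/16)); Q=T
for i in range(17):
    if i%2==0: print((Q[:3,3]+.146*Q[:3,0]).round(3),Q[:3,3].round(3))
    Q=Q@X
E
```

```text
[[-0.0603  0.0013  0.9982  0.499 ]
 [ 0.22    0.9754  0.0121  0.2739]
 [-0.9736  0.2203 -0.0591  0.2823]
 [ 0.      0.      0.      1.    ]] 0.16708859176811544 16.45
pred point [0.49016485 0.30603817 0.14011052] [382.23236223 212.33011404] [236.49082177 270.90325993]
[382 212] [236 270]
8 rows: [  7.54 -38.12   1.49] [-0.0435 -0.0162 -0.1043] total [ -52.1 -290.6   56.5] [-0.348 -0.13  -0.835]
[0.49  0.306 0.14 ] [0.499 0.274 0.282]
[0.494 0.256 0.122] [0.5   0.238 0.266]
[0.5   0.204 0.108] [0.503 0.202 0.254]
[0.509 0.151 0.101] [0.508 0.164 0.246]
[0.521 0.099 0.099] [0.515 0.126 0.242]
[0.535 0.047 0.102] [0.523 0.088 0.242]
[ 0.551 -0.004  0.111] [0.533 0.051 0.246]
[ 0.569 -0.052  0.126] [0.545 0.014 0.254]
[ 0.588 -0.098  0.146] [ 0.558 -0.02   0.266]
```

View pics/c14.png

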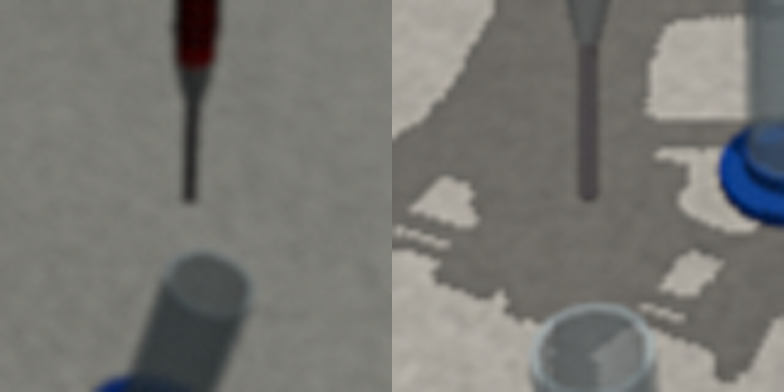

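The point is where predicted, within 1.5 px. The direct screw path would dip the point to 0.10 m over the other cylinder, so I'll go through a higher waypoint.

```bash
python3 - <<'E'
from h import *
from scipy.spatial.transform import Slerp
T,s=tool(); Tt=pose(frame(-AX,W),PR+(.146+.03)*AX)
Rm=Slerp([0,1],R.from_matrix([T[:3,:3],Tt[:3,:3]]))(.45).as_matrix()
M=pose(Rm,[.53,.14,.335])
for A,B in((T,M),(M,Tt)):
    plan(B,A); X=np.real(fmp(np.linalg.inv(A)@B,1/8)); Q=A
    for i in range(9):
        print((Q[:3,3]+.146*Q[:3,0]).round(3),Q[:3,3].round(3)); Q=Q@X
E
```

```text
4 rows: [-16.23 -32.9    5.2 ] [-0.0391 -0.0146 -0.0939] total [ -82.7 -119.    26.2] [-0.157 -0.058 -0.376]
8 rows: [ -7.72 -16.66   2.47] [-0.0196 -0.0073 -0.0469] total [ -82.7 -119.    26.2] [-0.157 -0.058 -0.376]
[0.49  0.306 0.14 ] [0.499 0.274 0.282]
[0.494 0.281 0.142] [0.502 0.256 0.286]
[0.499 0.257 0.146] [0.505 0.238 0.291]
[0.504 0.233 0.15 ] [0.509 0.221 0.296]
[0.509 0.209 0.156] [0.512 0.204 0.302]
[0.515 0.186 0.163] [0.516 0.187 0.309]
[0.521 0.163 0.171] [0.521 0.171 0.317]
[0.527 0.14  0.18 ] [0.525 0.155 0.326]
[0.534 0.119 0.191] [0.53  0.14  0.335]
5 rows: [ 23.95 -26.4   -2.61] [-0.0383 -0.0143 -0.0918] total [  92.8 -150.6    1.1] [-0.191 -0.071 -0.459]
8 rows: [ 15.25 -16.23  -1.79] [-0.0239 -0.0089 -0.0574] total [  92.8 -150.6    1.1] [-0.191 -0.071 -0.459]
[0.534 0.119 0.191] [0.53  0.14  0.335]
[0.538 0.092 0.179] [0.531 0.122 0.322]
[0.543 0.066 0.17 ] [0.533 0.103 0.311]
[0.549 0.039 0.162] [0.536 0.083 0.3  ]
[0.555 0.011 0.155] [0.539 0.063 0.291]
[ 0.562 -0.016  0.151] [0.543 0.043 0.283]
[ 0.57  -0.044  0.147] [0.547 0.022 0.276]
[ 0.579 -0.071  0.146] [0.553 0.001 0.27 ]
[ 0.588 -0.098  0.146] [ 0.558 -0.02   0.266]
```

>>> jog_arm([
  [[0,-7.7,-16.7,2.5,-0.0196,-0.0073,-0.047],[0,-7.7,-16.7,2.5,-0.0196,-0.0073,-0.047],[0,-7.7,-16.7,2.5,-0.0196,-0.0073,-0.047],[0,-7.7,-16.7,2.5,-0.0196,-0.0073,-0.047],[0,-7.7,-16.7,2.5,-0.0196,-0.0073,-0.047],[0,-7.7,-16.7,2.5,-0.0196,-0.0073,-0.047],[0,-7.7,-16.7,2.5,-0.0196,-0.0073,-0.047],[0,-7.7,-16.7,2.5,-0.0196,-0.0073,-0.047]],
])

```text
t: 17.12
tcp_pos: [0.5288, 0.1389, 0.3312]
tool_rot: [-0.113, 0.699, 0.005, 0.706]
ft_force: [-0.2, 0.1, -0.6]
opening: 0.162
```

>>> jog_arm([
  [[0,15.2,-16.2,-1.8,-0.0239,-0.0089,-0.0574],[0,15.2,-16.2,-1.8,-0.0239,-0.0089,-0.0574],[0,15.2,-16.2,-1.8,-0.0239,-0.0089,-0.0574],[0,15.2,-16.2,-1.8,-0.0239,-0.0089,-0.0574],[0,15.2,-16.2,-1.8,-0.0239,-0.0089,-0.0574],[0,15.2,-16.2,-1.8,-0.0239,-0.0089,-0.0574],[0,15.2,-16.2,-1.8,-0.0239,-0.0089,-0.0574],[0,15.2,-16.2,-1.8,-0.0239,-0.0089,-0.0574]],
])

```text
t: 17.78
tcp_pos: [0.5563, -0.0209, 0.2616]
tool_rot: [-0.335, 0.626, -0.085, 0.699]
ft_force: [-0.2, -0.9, 0.1]
opening: 0.161
```

```bash
python3 - <<'E'
from h import *
for i in range(4): eyes.capture("side")
T,s=tool(); print(T.round(4),s["t"],s["joint_pos"].round(2)); plan(pose(frame(-AX,W),PR+(.146+.03)*AX))
E
```

```text
[[ 0.2008 -0.2986  0.933   0.5563]
 [-0.5358  0.7639  0.3598 -0.02  ]
 [-0.8201 -0.5721 -0.0066  0.2623]
 [ 0.      0.      0.      1.    ]] 17.9833 [ 0.27 -0.01  1.99 -0.66  1.2   0.16]
1 rows: [-2.22 -2.7   1.65] [ 0.0038 -0.0054 -0.0017] total [-2.2 -2.7  1.7] [ 0.004 -0.005 -0.002]
8 rows: [-0.28 -0.34  0.21] [ 0.0005 -0.0007 -0.0002] total [-2.2 -2.7  1.7] [ 0.004 -0.005 -0.002]
```

>>> jog_arm([
  [[0,0,-1,1,0.002,-0.003,-0.001],[0,0,-1,1,0.002,-0.002,-0.001],[0,0,-0.5,0.5,0,0,0],[0,0,0,0,0,0,0],[0,0,0,0,0,0,0],[0,0,0,0,0,0,0],[0,0,0,0,0,0,0],[0,0,0,0,0,0,0]],
])

```text
t: 18.65
tcp_pos: [0.5604, -0.0213, 0.2656]
tool_rot: [-0.333, 0.623, -0.087, 0.703]
ft_force: [0.4, 1.2, -0.5]
opening: 0.165
```

```bash
python3 - <<'E'
from h import *
w=eyes.capture("wrist"); a=eyes.capture("scene");b=eyes.capture("side"); wc=cam("wrist")
T,s=tool(); sc,sd=cam("scene"),cam("side"); p=T[:3,3]+.146*T[:3,0]; print(s["t"],"pred",proj(sc,p),proj(sd,p),"kin",(T[:3,:3].T@(PR-p)*1000).round(1))
cv2.imwrite("pics/w15.png",w)
u,v=proj(sc,p).astype(int),proj(sd,p).astype(int); print(u,v)
cv2.imwrite("pics/c15.png",np.hstack([cv2.resize(im[q[1]-33:q[1]+33,q[0]-33:q[0]+33],None,fx=6,fy=6,interpolation=cv2.INTER_CUBIC) for im,q in((a,u),(b,v))]))
np.save("wc15.npy",wc[3])
E
```

```text
18.8 pred [181.82794156 158.42622113] [281.3191255  148.07710073] kin [28.8  1.7 -1.9]
[181 158] [281 148]
```

View pics/c15.png

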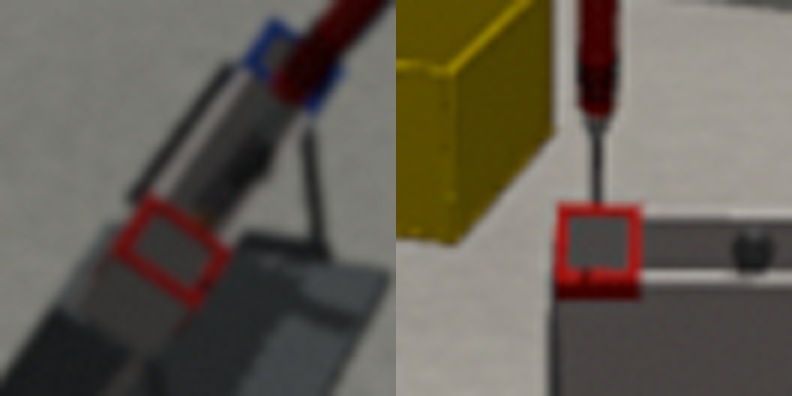

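View pics/w15.png

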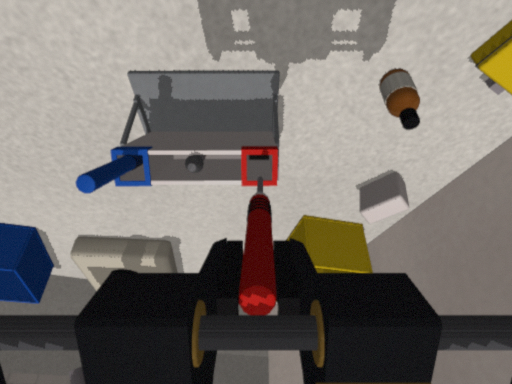

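The point is aligned with the red mouth: side point (281.5,149) above mouth centre (281.7,156), and in the wrist view the mouth centre is (260,166) with the shank at (260,185). Inserting with y +1.5.

>>> jog_arm([
  [[0,6,1,0,0,0,0],[0,6,0.5,0,0,0,0],[0,7,0,0,0,0,0],[0,8,0,0,0,0,0],[0,8,0,0,0,0,0],[0,8,0,0,0,0,0],[0,5,0,0,0,0,0],[0,0,0,0,0,0,0]],
], grip_force=8)

```text
t: 19.47
tcp_pos: [0.5692, -0.0469, 0.2237]
tool_rot: [-0.333, 0.624, -0.087, 0.702]
ft_force: [-0.4, 0.5, -0.6]
opening: 0.166
```

```bash
python3 st.py r c16
```

```text
kin(tool axes) [-19.5   0.3  -1.7] F world [ 0.98 -0.12 -0.02] F tool [ 0.28 -0.37  0.87] M [0.31 0.09 0.  ] 19.5667 open 14.652274329798214 ang 0.14388585054320965
```

View pics/c16.png

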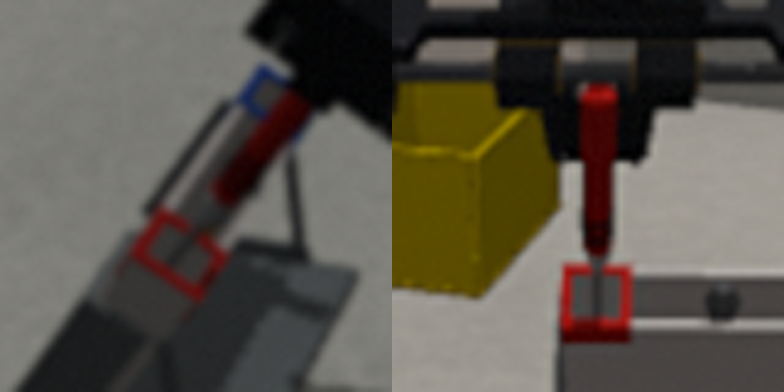

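>>> jog_arm([
  [[0,7,0,0,0,0,0],[0,7,0,0,0,0,0],[0,7,0,0,0,0,0],[0,8,0,0,0,0,0],[0,8,0,0,0,0,0],[0,8,0,0,0,0,0],[0,6,0,0,0,0,0],[0,3,0,0,0,0,0]],
])

```text
t: 20.23
tcp_pos: [0.5807, -0.0756, 0.1799]
tool_rot: [-0.333, 0.624, -0.087, 0.702]
ft_force: [-1.2, 0.7, 0.5]
opening: 0.167
```

```bash
python3 st.py r c17; python3 f.py r
```

```text
kin(tool axes) [-74.   -0.   -1.3] F world [-0.9  -0.04 -1.03] F tool [ 0.67  0.83 -0.85] M [0.26 0.06 0.02] 20.3333 open 14.666258832884692 ang 0.118956576793019
kin [-72.9   0.5  -2.3] Ftool mean [ 0.44  0.09 -0.21] x: [0.67 0.7  0.28 0.1 ] 20.4833
```

View pics/c17.png

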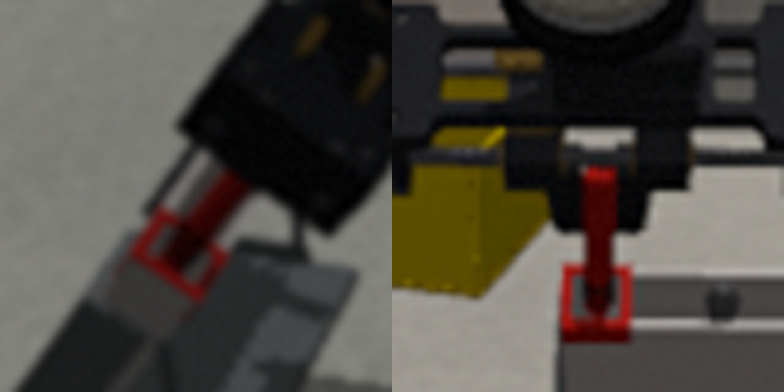

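The needle is centred in the red mouth with no forces. Feeling downward now.

>>> jog_arm([
  [[0,1,0,0,0,0,0],[0,1,0,0,0,0,0],[0,1,0,0,0,0,0],[0,1,0,0,0,0,0],[0,1,0,0,0,0,0],[0,1,0,0,0,0,0],[0,0,0,0,0,0,0],[0,0,0,0,0,0,0]],
])

```text
t: 21.15
tcp_pos: [0.5824, -0.0782, 0.1762]
tool_rot: [-0.333, 0.623, -0.087, 0.702]
ft_force: [0.4, -0.2, -0.2]
opening: 0.168
```

```bash
python3 f.py r
```

```text
kin [-79.1   0.3  -2. ] Ftool mean [0.62 0.16 0.51] x: [0.38 1.18 0.21 0.72] 21.3
```

>>> jog_arm([
  [[0,1,0,0,0,0,0],[0,1,0,0,0,0,0],[0,1,0,0,0,0,0],[0,1,0,0,0,0,0],[0,1,0,0,0,0,0],[0,0,0,0,0,0,0],[0,0,0,0,0,0,0],[0,0,0,0,0,0,0]],
])

```text
t: 21.97
tcp_pos: [0.5836, -0.0808, 0.1722]
tool_rot: [-0.333, 0.623, -0.087, 0.703]
ft_force: [0.0, -0.5, -0.2]
opening: 0.165
```

```bash
python3 f.py r
```

```text
kin [-84.1   0.3  -2. ] Ftool mean [ 0.44 -0.23 -0.57] x: [ 0.38  0.75  0.97 -0.35] 22.1167
```

>>> jog_arm([
  [[0,1,0,0,0,0,0],[0,1,0,0,0,0,0],[0,1,0,0,0,0,0],[0,1,0,0,0,0,0],[0,1,0,0,0,0,0],[0,0,0,0,0,0,0],[0,0,0,0,0,0,0],[0,0,0,0,0,0,0]],
])

```text
t: 22.78
tcp_pos: [0.5849, -0.0833, 0.1686]
tool_rot: [-0.333, 0.623, -0.087, 0.703]
ft_force: [-0.8, 2.4, 3.7]
opening: 0.162
```

```bash
python3 f.py r
```

```text
kin [-88.8   0.4  -2.3] Ftool mean [-4.92  0.36 -0.17] x: [-4.45 -4.8  -5.4  -5.02] 22.9333
```

The bottom is felt at about 87 mm: −4.9 N axial, about 0.4 N lateral. I ease off 2 mm and check.

>>> jog_arm([
  [[0,-0.5,0,0,0,0,0],[0,-0.5,0,0,0,0,0],[0,-0.5,0,0,0,0,0],[0,-0.5,0,0,0,0,0],[0,0,0,0,0,0,0],[0,0,0,0,0,0,0],[0,0,0,0,0,0,0],[0,0,0,0,0,0,0]],
])

```text
t: 23.6
tcp_pos: [0.584, -0.0825, 0.1696]
tool_rot: [-0.333, 0.623, -0.087, 0.702]
ft_force: [0.2, 1.0, 1.2]
opening: 0.167
```

```bash
python3 f.py r
```

```text
kin [-87.2   0.2  -1.9] Ftool mean [-1.85  0.08  0.27] x: [-1.48 -1.91 -1.71 -2.3 ] 23.75
```

The point still rests on the plug at −1.9 N. Opening gently.

>>> jog_arm([
  [[0,-0.3,0,0,0,0,0],[0,0,0,0,0,0,0],[0,0,0,0,0,0,0],[15,0,0,0,0,0,0],[16,0,0,0,0,0,0],[17,0,0,0,0,0,0],[19,0,0,0,0,0,0],[22,0,0,0,0,0,0]],
], grip_force=4)

```text
t: 24.42
tcp_pos: [0.5839, -0.0824, 0.1698]
tool_rot: [-0.333, 0.623, -0.087, 0.702]
ft_force: [0.4, -0.3, -0.7]
opening: 0.247
```

>>> jog_arm([
  [[30,0,0,0,0,0,0],[40,0,0,0,0,0,0],[45,-8,0,0,0,0,0],[45,-16,0,0,0,0,0],[45,-25,0,0,0,0,0],[45,-30,0,0,0,0,0],[45,-30,0,0,0,0,0],[45,-30,0,0,0,0,0]],
])

```text
t: 25.08
tcp_pos: [0.5544, -0.0069, 0.2852]
tool_rot: [-0.333, 0.623, -0.086, 0.703]
ft_force: [1.5, 0.0, -0.4]
opening: 0.513
```

>>> jog_arm([
  [[45,-15,0,0,0,0,0],[45,-15,0,0,0,0,0],[45,0,0,0,0,0,0],[45,0,0,0,0,0,0],[45,0,0,0,0,0,0],[45,0,0,0,0,0,0],[45,0,0,0,0,0,0],[45,0,0,0,0,0,0]],
])

```text
t: 25.75
tcp_pos: [0.5484, 0.0078, 0.3072]
tool_rot: [-0.333, 0.624, -0.087, 0.702]
ft_force: [-0.7, 0.3, 0.2]
opening: 0.511
```

```bash
python3 - <<'E'
from h import *
for n in("wrist","scene","side"): cv2.imwrite(f"pics/{n}18.png",eyes.capture(n))
T,s=tool(); print(s["t"],s["ft_force"],T[:3,3])
a=cv2.imread("pics/scene18.png");b=cv2.imread("pics/side18.png");w=cv2.imread("pics/wrist18.png")
cv2.imwrite("pics/c18.png",np.hstack([cv2.resize(a[80:290,140:400],(390,315)),cv2.resize(b[90:380,200:400],(390,565))[:315]]))
E
```

```text
25.9 [ 0.3235408  -0.06810773 -0.00488214] [0.54866764 0.0080148  0.30772604]
```

View pics/wrist18.png

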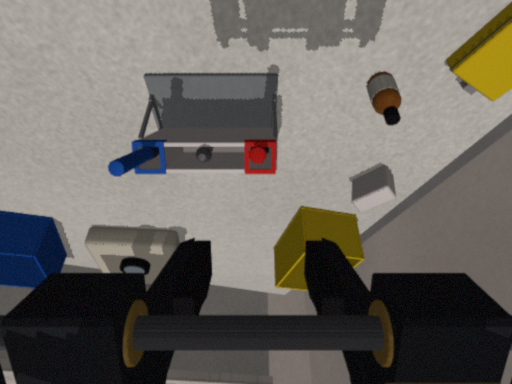

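View pics/side18.png

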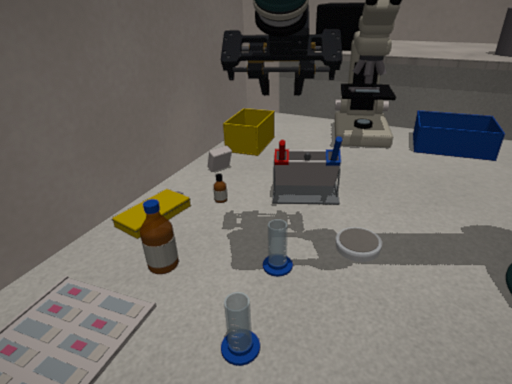

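View pics/scene18.png

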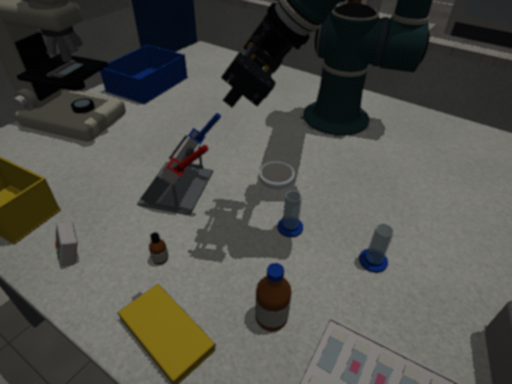

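Both needles stand in their own pockets, and the cylinders, bottles, dish and brush are unmoved. I'll check the needles' angles with a two-view line fit.

```bash
python3 - <<'E'
from h import *
a=cv2.imread("pics/scene18.png");b=cv2.imread("pics/side18.png"); sc,sd=cam("scene"),cam("side")
cv2.imwrite("pics/f.png",np.hstack([cv2.resize(a[100:190,145:235],None,fx=4.4,fy=4.4,interpolation=cv2.INTER_CUBIC),cv2.resize(b[115:205,265:355],None,fx=4.4,fy=4.4,interpolation=cv2.INTER_CUBIC)]))
for c,bs,bd,P in(("red",(186,140,212,166),(275,138,290,152),PR),("blue",(203,110,226,129),(326,134,346,151),PB)):
    l1=needle(a,c,bs);l2=needle(b,c,bd); p,d=line3(sc,l1,sd,l2); e,g=tri(sc,l1[2],sd,l2[2]); 
    v=e-P; print(c,l1[1:4],l2[1:4],"dir",d,"angle to axis",np.arccos(d@AX),"end above mouth(mm)",v@AX*1000,"lat W,F'",v@W*1000,v@np.cross(W,-AX)*1000,"=> from end dir:",)
E
```

```text
red (array([ 0.780734  , -0.62486356], dtype=float32), array([206.12515, 145.90692], dtype=float32), 176) (array([ 0.04213833, -0.9991118 ], dtype=float32), array([282.04788, 139.95984], dtype=float32), 87) dir [-0.2772814   0.64546972  0.7116768 ] angle to axis 0.16975610278302508 end above mouth(mm) 95.45123250450769 lat W,F' -0.3030855300825017 20.766689381299884 => from end dir:
blue (array([ 0.6879116 , -0.72579443], dtype=float32), array([218.4666 , 114.44225], dtype=float32), 83) (array([ 0.40881136, -0.91261894], dtype=float32), array([340.0338 , 136.46309], dtype=float32), 94) dir [-0.29967716  0.56987135  0.76514067] angle to axis 0.11333965740238307 end above mouth(mm) 88.12844474335104 lat W,F' -1.3183696274483596 7.481363717909655 => from end dir:
```

View pics/f.png

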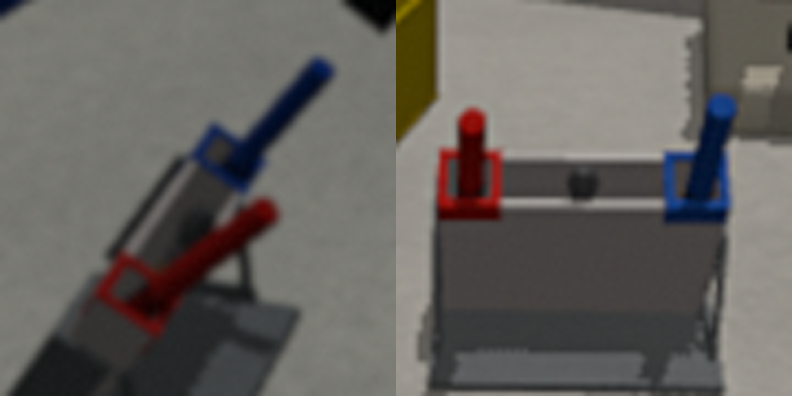

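```bash
python3 -c "
from plant import arm
print(arm.job_done(), arm.sense()['t'])"
```

```text
the job is handed in; nothing more can be done
the job is handed in; nothing more can be done
```

Both needles are back, point down, in the pockets of their own colour, and the job was handed in at about 26 s.

**How they went in:** I lifted each needle out along its own axis and lowered it along its pocket in 1 mm steps until the point met the plug.

| Needle | Force at the bottom | Estimated depth of the floor |
|---|---|---|
| Blue | 6.8 N | about 97 mm |
| Red | 4.9 N | about 87 mm |

In each case I eased off almost all of the pressure before opening the fingers.

**Last checks:**
- **Position and angle:** the final pictures show both needles in their pockets, leaning on the front lip. They are about 0.11 rad (blue) and 0.17 rad (red) off the pocket axis, against a limit of 0.22. Red has the smaller margin. The pocket walls should cap its lean at about 0.19 rad.
- **Depth:** the point depths from those pictures (blue about 97 mm, red about 90 mm) are within a few millimetres of the felt ones.
- **Everything else:** the cylinders, bottles, petri dish and brush look unmoved by eye. I did not measure them again. The gripper is well clear and touches nothing.

**Disagreements along the way:** the cameras differed by a few millimetres. One reading taken above the blue pocket, while the arm was still settling, was about 7 mm off and agreed once I looked again.

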